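Press a flanged bush home in a suspension rocker

TASK

Fit the new bronze bush to the suspension rocker held in the vise: start it square in the bore by hand, shoulder uppermost, and let go of it; then press it fully home with the red-banded bush driver until its shoulder sits flush on the boss, and seat it there with a steady push of 25 N (give or take 5 N) held for at least half a second. Never load the bush with more than 80 N, not even for a moment. Afterwards put the driver back in its own hole in the rack, and leave the other parts and tools where they are.

Things in the scene. Friction and masses are not known exactly. Their poses are not given: they have to be found in the camera images.
- bush_center (a point): the new bronze flanged bush, standing in the steel tray, flange (shoulder) up. Sleeve 28 mm outside diameter, 30 mm long, 1 mm chamfer at the foot; flange 40 mm diameter, 5 mm thick; height 35 mm in all; 21 mm hole right through; about 0.12 kg. This point: on its axis, 17.5 mm above the foot, 12.5 mm below the flange's underside; z points along the axis to the flange.
- bush_shoulder (a point): centre of the underside of the same bush's flange, on its axis, 30 mm above the foot: the face that must come down on the boss
- bore_mouth (a point): centre of the bore's mouth, level with the flat top of the rocker's round boss; z up, out of the bore. Bore 29.6 mm diameter (0.8 mm clear of the sleeve all round), 1.2 mm chamfer, open right through, 52 mm long. Home is where the bush flange's underside meets the boss face: there the resistance turns hard.
- driver_center (a point): the bush driver to use, red bands, upright in the rack. Straight round handle 26 mm diameter; below it a white nylon disc 36 mm diameter, 8 mm thick, and under the disc a pilot 19 mm diameter, 18 mm long (last 6 mm tapered) that enters the bush's hole. Handle top 100 mm above the disc's underside; 0.25 kg. This point: on the axis, 50 mm above the disc's underside; z up the handle.
- rack: fixed wooden rack 216 x 66 x 34 mm holding three bush drivers upright in a row along its x, 70 mm apart; origin at the centre of its underside. Holes 27 mm diameter, 24 mm deep; each driver's disc rests on the rack's top face, 34 mm above the origin. The red-banded driver may be in any of the three holes.
- vise: the machine vise, fixed to the bench, about 280 mm long in its x and 140 mm wide, jaws 70 mm high; origin on the bench below the bore's axis. Its screw and T-bar point to its -x; the rocker's arms reach 97 mm to its +y and 85 mm towards its -y and +x.
- tray: shallow steel parts tray 230 x 120 mm, walls 12 mm high, floor 3 mm thick, fixed; origin at the centre of its underside. The bush, the worn sleeve and the spacer stand in a row along its x, 70 mm apart, in any order.
- driver_small: driver of the same shape with yellow bands, smaller disc; leave it in the rack. Origin at the centre of the disc's underside.
- driver_large: driver of the same shape with blue bands, larger disc; leave it in the rack. Origin at the centre of the disc's underside.
- worn_sleeve: old dark plain sleeve 28 mm diameter, 28 mm high, in the tray; leave it. Origin at the centre of its foot.
- spacer: aluminium spacer 36 mm diameter, 20 mm high, in the tray; leave it. Origin at the centre of its foot.
- spanner: spanner 200 mm long lying behind the vise; leave it
- screwdriver: orange screwdriver 200 mm long lying on the far part of the bench; leave it
- mallet: hammer 270 mm long lying on the far part of the bench; leave it
- spray_can: spray can 60 mm diameter, 170 mm tall, at the left side; leave it
- grease_tub: white tub 84 mm diameter, 75 mm tall, at the right side; leave it
- rocker: aluminium suspension rocker clamped immovably in the vise: boss 50 mm diameter, standing 8 mm above two arms. Spring-steel waves of a tolerance ring stand out into its bore from about 6 mm below the mouth and grip the sleeve: from there the bush slides only under a push of about 9 to 15 N, and stays where it is left. Origin on the bench below the bore's axis, bore mouth 92 mm above it.
Mind the look-alikes: they are no part of the job. Several things look just like the part that bears bush_center: the one meant starts nearest to the robot's base.

How it is judged:
By the outcome, as a careful person would: the job done as asked, in the order asked, and still so for the second after the job is handed in, with the robot touching nothing.
It also fails if it takes over 72 s, if anything falls off the work surface, if the arm or the gripper's body presses on something with over 40 N, if the wrist force passes 120 N, or if a joint passes its speed limit or range.

ROBOT

A 7-joint arm with a two-finger parallel gripper is mounted at the origin on the work surface. World frame = base frame: x ahead of the robot, y to its left, z up, the work surface at z = 0. Lengths are in m, angles in rad, forces in N, time in s.
With the tool pointing down it reaches from about 0.4 to 0.85 m from the base axis. Payload 10.4 kg.
Tool frame: the origin (TCP) lies between the finger pads; the fingertips stand manip.finger_overhang ahead of it and the grasp point (between the pads) lies 11 mm behind it (manip.finger_overhang is the distance from the TCP to the fingertips, in m); x points along the fingers, z is the direction in which the jaws open and shut, and the axes are right-handed (so a half turn about x gives the same grasp; the last joint's range is limited). The gripper opens to 85 mm and grips with 20 to 120 N. Pads are 22 mm wide; open, the fingers measure 114 mm over their backs; the gripper's body (76 mm by 85 mm) begins 54 mm behind the grasp point. The pads swing forward as they close: fully open they stand 13 mm farther back than shut.
Start: joints at [-1.231, 0.332, -0.065, 1.46, 0.022, 1.35, -0.088], TCP at [0.222, 0.584, 0.239] pointing down, gripper open.
Joint ranges: [-2.6, 2.6], [-0.5, 2.12], [-1.47, 1.34], [0.16, 2.42], [-1.27, 4.41], [0.06, 2.06], [-2.6, 2.6]. Speed limits (rad/s): [2.22, 2.22, 2.79, 2.79, 3.14, 3.14, 3.14].

INTERFACE

Orientations are given as a unit quaternion [x, y, z, w].
In Python, from workcell import get_obs, camera, workorder, manip gives the robot as it stands. The module is installed in compiled form; this text tells all that it offers.
- The arm moves only by the tool play_rows, never from a script. Its argument "increments" is text: rows parted by semicolons, each of 4 numbers parted by spaces: the shift along the tool's x, y, z in m, then the turn about the tool's x in rad. A call has 1 to 20 rows; each row shifts and turns the pose as measured when the row begins, along the tool's axes as they then stand; what a row does not reach is not made up. A row lasts 1/10 s, in which the tool goes at most 50 mm and 8.59 degrees, less where a joint would pass 70% of its speed; a pose out of reach is approached as far as the arm can. A call is refused whole if a number of a shift passes 0.05 or a number of a turn 0.15, either way. A call with a gripper value outside its range is refused whole. "hand" is the gripper command: -1 is fully open, 1 is shut, values between are in proportion, set as the call begins (left out, the last holds). The fingers move at their own pace and stop on an object; "squeeze" is the grip in N (left out, the last holds). Time passes only in rows, so rows that do not move let the fingers close. It gives the time, the measured TCP pose, the force and the opening at its end, in the units of the state.
- get_obs(): the state, without advancing time (a new reading comes with each control period).
- camera(name): name is "scene" or "side" or "wrist"; returns a dict with "img" (400x640x3 uint8, blue, green, red), "fov_y" (degrees; the focal length in pixels is half the picture's height over the tangent of half this angle, whatever the lens; pixels are square), "cx", "cy" (the principal point, pixels), "distortion" ([k1, k2, p1, p2, k3] as OpenCV has them; the pictures are not rectified), "R" (3x3) and "t" (3): a world point X has camera coordinates R X + t; the wrist camera has in their place "tool_from_camera" (4x4, takes a point from camera to tool coordinates, whose origin is the TCP and whose axes are the tool frame's). Camera axes: x right, y down, z forward; pixel columns grow to the right and rows downward; lengths in m; the calibration is good to about 2 mm. A picture is of the moment at which its call begins: read the wrist's pose just before it. There is no depth.
- workorder.hand_in(): hands the job in, once; it reports no verdict.
The state is a dict: "clock": time; "joint_pos": joint angles; "joint_velocities": joint speeds; "tau": joint torques, N m; "position": TCP position; "ee_rot": TCP orientation; "ft_force": force on the tool from outside, world axes, zero at the start; "torque": the same for the moment, N m; "grip_width": opening from 0.0 (shut) to 1.0 (fully open).
Only numpy, scipy, OpenCV 4.12 (cv2) and the standard library are available. Lean on these libraries where they do the work, as an engineer would, in place of code of your own. Each camera call takes 0.05 s, during which the arm holds its last target.

## Working session

There is one attempt and no reset: what is moved stays moved. The work goes in short steps, Python scripts to look and compute and a tool call to move; the robot and the scene stay as the last step left them, time stands still between calls to the robot, and variables do not carry over. Pictures are saved under pics/ and viewed, and the job is handed in when it is done.

Besides the shell and the picture viewer there is one more tool, called after "Request:" as name(argument=value, ...) on one line, values as JSON. play_rows: Moves the arm, as the interface text tells. Its arguments: {"type":"object","properties":{"increments":{"type":"string"},"hand":{"type":"number"},"squeeze":{"type":"number"}},"required":["increments"]}

```bash
mkdir -p pics
cat > h.py <<'E'
import numpy as np, cv2
from workcell import get_obs, camera, workorder, manip
from scipy.spatial.transform import Rotation as Ro
def K(c):
    f=c["img"].shape[0]/2/np.tan(np.radians(c["fov_y"])/2)
    return np.array([[f,0,c["cx"]],[0,f,c["cy"]],[0,0,1.]])
def pose(o=None):
    o=o or get_obs(); T=np.eye(4); T[:3,:3]=Ro.from_quat(o["ee_rot"]).as_matrix(); T[:3,3]=o["position"]; return T
def cam(name):
    T=pose(); c=camera(name)
    if name=="wrist":
        W=T@np.array(c["tool_from_camera"])
    else:
        W=np.eye(4); W[:3,:3]=np.array(c["R"]).T; W[:3,3]=-W[:3,:3]@np.array(c["t"])
    c["W"]=W; return c
def ray(c,uv):
    p=cv2.undistortPoints(np.array(uv,float).reshape(-1,1,2),K(c),np.array(c["distortion"],float)).reshape(-1,2)
    d=np.c_[p,np.ones(len(p))]@c["W"][:3,:3].T
    return c["W"][:3,3],d/np.linalg.norm(d,axis=1)[:,None]
def onz(c,uv,z):
    o,d=ray(c,uv); return o+d*((z-o[2])/d[:,2])[:,None]
def proj(c,X):
    M=np.linalg.inv(c["W"]); X=np.array(X,float).reshape(-1,3)
    return cv2.projectPoints(X,cv2.Rodrigues(M[:3,:3])[0],M[:3,3],K(c),np.array(c["distortion"],float))[0].reshape(-1,2)
E
python3 - <<'E'
from h import *
import pickle
o=get_obs(); print(o); print(manip.finger_overhang, [a for a in dir(manip) if a[0]!='_'])
for n in ["scene","side","wrist"]:
    c=cam(n); cv2.imwrite(f"pics/{n}0.png",c["img"]); pickle.dump(c,open(f"{n}0.pkl","wb")); print(n,c["fov_y"],c["distortion"],c["W"].round(3).tolist())
E
```

```text
{'clock': 0.0, 'joint_pos': array([-1.23058363,  0.33288867, -0.06471144,  1.46092125,  0.02159515,
        1.34990335, -0.08844164]), 'joint_velocities': array([-2.83342510e-04, -2.23659134e-03, -4.61409316e-04, -2.77867685e-05,
       -8.66562952e-04,  1.83098471e-03, -8.39089047e-04]), 'tau': array([ 4.09346258e-04, -6.25444293e+01,  4.93446412e-02, -3.91611242e+01,
        1.62031059e-02,  9.70741734e-03, -4.95814299e-05]), 'position': array([0.22168525, 0.58398103, 0.23851504]), 'ee_rot': array([-0.40191715,  0.58238704,  0.40131218,  0.58158101]), 'ft_force': array([-0.00948146, -0.1239128 , -0.14735835]), 'torque': array([-0.03488996,  0.00135083,  0.02051374]), 'grip_width': 1.003151731778196}
0.008 ['MotionError', 'finger_overhang']
scene 57.169293594320905 [-0.00427402  0.          0.          0.          0.        ] [[0.519, 0.616, -0.593, 1.365], [0.855, -0.369, 0.365, -0.479], [0.006, -0.696, -0.718, 1.061], [0.0, 0.0, 0.0, 1.0]]
side 52.62209102597127 [0.02962423 0.         0.         0.         0.        ] [[0.87, -0.243, 0.428, 0.096], [-0.492, -0.463, 0.737, -0.847], [0.019, -0.852, -0.522, 0.698], [0.0, 0.0, 0.0, 1.0]]
wrist 70.2319674506802 [-0.02246067  0.          0.          0.          0.        ] [[0.355, 0.892, 0.279, 0.149], [0.935, -0.338, -0.109, 0.61], [-0.002, 0.3, -0.954, 0.374], [0.0, 0.0, 0.0, 1.0]]
```

View pics/scene0.png

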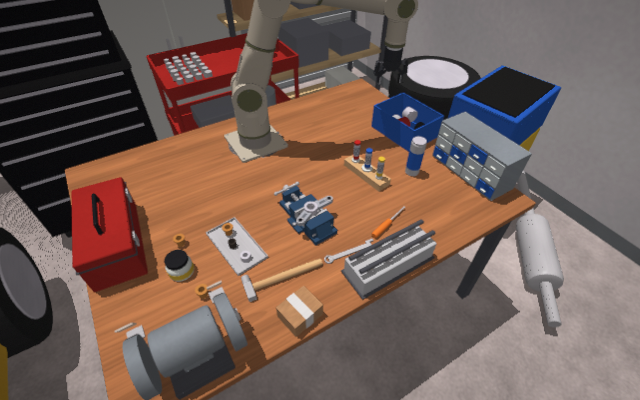

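View pics/side0.png

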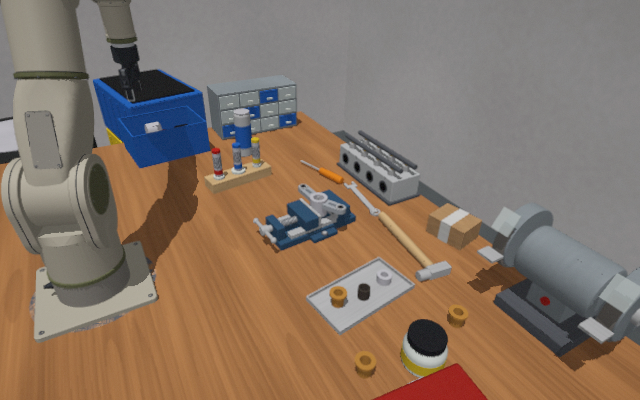

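View pics/wrist0.png

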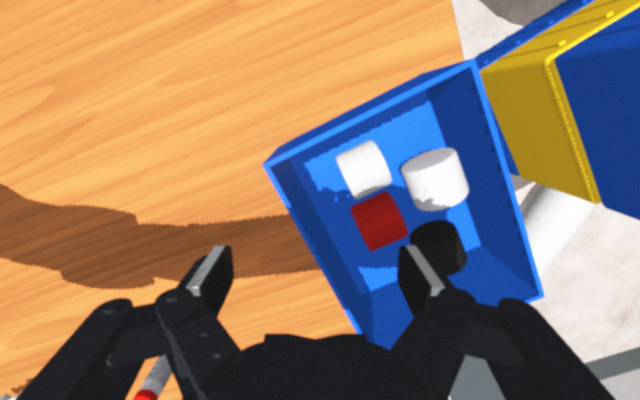

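The scene view shows three bronze bushes at about (228,229) in the tray, (180,240) and (202,290). In the side view they are at (339,296), (365,363) and (457,315). The red driver is in the rack's end hole, at scene (357,150) and side (217,163). The next step is to measure these.

```bash
cat > m1.py <<'E'
from h import *
import pickle
cs={n:pickle.load(open(f"{n}0.pkl","rb")) for n in ["scene","side"]}
def blobs(c,lo,hi,amin=15):
    hsv=cv2.cvtColor(c["img"],cv2.COLOR_BGR2HSV); m=cv2.inRange(hsv,lo,hi)
    n,l,s,ce=cv2.connectedComponentsWithStats(m)
    return [(s[i][:5].tolist(),ce[i].round(1).tolist()) for i in range(1,n) if s[i][4]>=amin]
for n,c in cs.items():
    print(n)
    px={"scene":[(228,229),(180,240),(202,290),(310,208),(357,145)],"side":[(339,296),(365,363),(457,315),(318,198),(216,155)]}[n]
    print(onz(c,px[:3],0.03).round(3).tolist(), onz(c,px[3:4],0.092).round(3).tolist(), onz(c,px[4:],0.12).round(3).tolist())
    for p in px[:3]: print(cv2.cvtColor(c["img"],cv2.COLOR_BGR2HSV)[p[1]-3:p[1]+4:3,p[0]-6:p[0]+7:3].tolist())
a=cs["scene"]["img"][120:300,150:420]; b=cs["side"]["img"][130:380,200:480]
cv2.imwrite("pics/sc_crop.png",cv2.resize(a,None,fx=2.9,fy=2.9,interpolation=2)); cv2.imwrite("pics/si_crop.png",cv2.resize(b,None,fx=2.4,fy=2.4,interpolation=2))
E
python3 m1.py
```

```text
scene
[[0.466, -0.317, 0.03], [0.427, -0.481, 0.03], [0.66, -0.48, 0.03]] [[0.58, -0.038, 0.092]] [[0.393, 0.299, 0.12]]
[[[13, 135, 182], [14, 171, 118], [14, 168, 105], [15, 171, 206], [163, 9, 207]], [[13, 102, 192], [15, 169, 195], [15, 169, 196], [14, 169, 154], [173, 5, 196]], [[165, 5, 199], [14, 88, 128], [14, 169, 104], [14, 171, 94], [160, 7, 104]]]
[[[15, 169, 205], [14, 171, 97], [14, 169, 104], [15, 169, 202], [12, 151, 184]], [[15, 170, 200], [15, 169, 175], [15, 170, 200], [14, 167, 110], [12, 150, 165]], [[12, 152, 180], [14, 168, 109], [15, 173, 102], [14, 169, 92], [12, 150, 92]]]
[[[14, 163, 206], [14, 168, 167], [14, 171, 103], [15, 167, 205], [14, 30, 188]], [[15, 167, 209], [14, 169, 89], [15, 170, 111], [15, 165, 209], [12, 137, 153]], [[14, 162, 186], [15, 165, 210], [15, 167, 202], [15, 170, 120], [7, 41, 160]]]
side
[[0.462, -0.32, 0.03], [0.416, -0.484, 0.03], [0.652, -0.483, 0.03]] [[0.569, -0.035, 0.092]] [[0.387, 0.293, 0.12]]
[[[17, 169, 167], [17, 185, 127], [17, 179, 134], [16, 168, 141], [17, 172, 181]], [[17, 167, 182], [17, 170, 176], [17, 167, 176], [17, 171, 180], [17, 171, 160]], [[16, 167, 125], [16, 168, 140], [17, 175, 150], [16, 169, 118], [6, 13, 97]]]
[[[17, 172, 162], [16, 175, 125], [17, 180, 133], [16, 174, 126], [17, 174, 160]], [[18, 170, 179], [15, 168, 141], [16, 169, 134], [16, 170, 126], [17, 170, 179]], [[17, 170, 175], [17, 172, 178], [17, 169, 181], [17, 172, 178], [17, 171, 180]]]
[[[17, 169, 180], [16, 170, 138], [16, 175, 134], [17, 177, 125], [17, 179, 144]], [[17, 178, 136], [17, 169, 180], [17, 171, 173], [17, 173, 146], [17, 166, 180]], [[15, 170, 96], [17, 170, 132], [17, 176, 152], [17, 173, 180], [17, 172, 173]]]
```

```bash
ls pics
```

```text
sc_crop.png
scene0.png
si_crop.png
side0.png
wrist0.png
```

View pics/sc_crop.png

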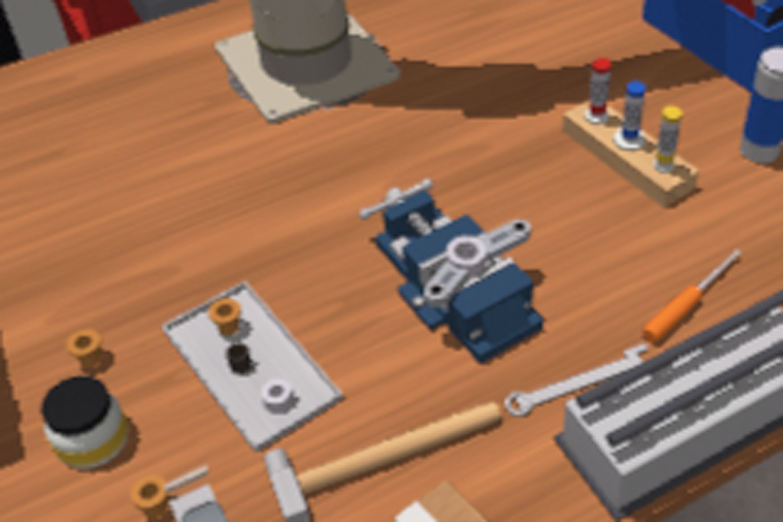

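View pics/si_crop.png

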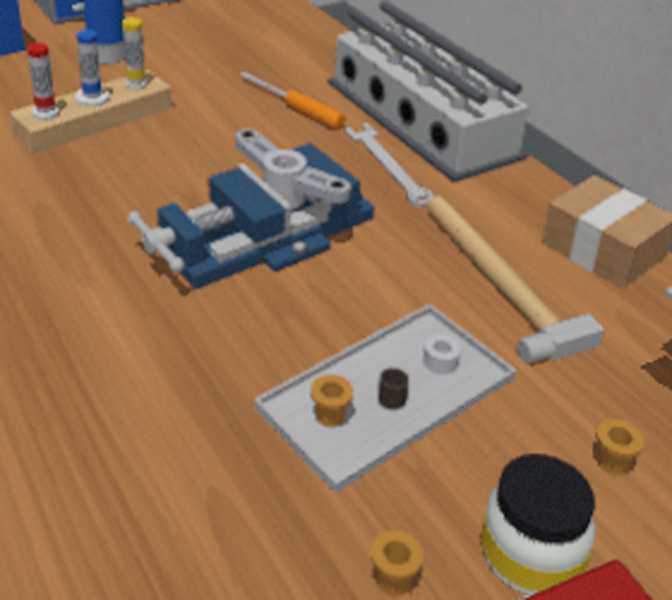

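Candidates for the bush, as scene pixels and distance from the base:
- (228,229), in the tray: 0.56 m
- (180,240): 0.64 m
- (202,290): 0.81 m

The tray bush is the one meant. It stands in the tray and is nearest the base, and the enlarged crops confirm it (scene crop (225,315), side crop (332,400)). The red-banded driver is at the end of the rack nearest the robot.

Run:
```python
from h import *
import pickle
c=pickle.load(open("scene0.pkl","rb")); s=pickle.load(open("side0.pkl","rb"))
f=lambda a,z:onz(c,np.array(a)/2.9+[150,120],z).round(3).tolist()
g=lambda a,z:onz(s,np.array(a)/2.4+[200,130],z).round(3).tolist()
print("drv",f([(601,64),(635,88),(672,112)],.134),g([(39,50),(89,38),(134,25)],.134))
print("tray",f([(225,311)],.038),f([(239,352)],.031),f([(277,387)],.023)); print(g([(332,388)],.038),g([(394,376)],.031),g([(442,347)],.023))
print("bore",f([(467,249)],.092),g([(287,162)],.092))
T=pose(); print(T.round(4)); print(np.degrees(np.arctan2(T[1,2],T[0,2])))
print(camera("wrist")["tool_from_camera"])
```

```text
drv [[0.391, 0.299, 0.134], [0.461, 0.308, 0.134], [0.529, 0.32, 0.134]] [[0.39, 0.292, 0.134], [0.459, 0.297, 0.134], [0.528, 0.309, 0.134]]
tray [[0.465, -0.317, 0.038]] [[0.528, -0.325, 0.031]] [[0.594, -0.305, 0.023]]
[[0.463, -0.315, 0.038]] [[0.527, -0.324, 0.031]] [[0.597, -0.308, 0.023]]
bore [[0.573, -0.029, 0.092]] [[0.574, -0.035, 0.092]]
[[-4.000e-04 -9.349e-01  3.548e-01  2.217e-01]
 [-1.100e-03  3.548e-01  9.349e-01  5.840e-01]
 [-1.000e+00 -0.000e+00 -1.100e-03  2.387e-01]
 [ 0.000e+00  0.000e+00  0.000e+00  1.000e+00]]
69.2161435808422
[[ 1.00874920e-03 -2.99751501e-01  9.54016782e-01 -1.35013772e-01]
 [-4.88449188e-04 -9.54017301e-01 -2.99751148e-01  7.74689421e-02]
 [ 9.99999372e-01 -1.63614992e-04 -1.10877757e-03 -1.57052128e-03]
 [ 0.00000000e+00  0.00000000e+00  0.00000000e+00  1.00000000e+00]]
```

Request:
play_rows(increments="0 0 -0.03 -0.135; 0 0 -0.04 -0.135; 0 0 -0.05 -0.13", hand=-0.2)

```text
clock: 0.5
position: [0.196, 0.4678, 0.2362]
ee_rot: [0.513, -0.488, -0.513, -0.486]
ft_force: [1.0, -0.5, 1.5]
grip_width: 0.6
```

```bash
cat >> h.py <<'E'
def rel(target):
    T=pose(); d=T[:3,:3].T@(np.array(target)-T[:3,3]); return d.round(4)
def st():
    o=get_obs(); T=pose(o); print("t",round(o["clock"],2),"pos",o["position"].round(4),"yaw",np.degrees(np.arctan2(T[1,2],T[0,2])).round(2),"tilt",T[:3,0].round(4),"F",o["ft_force"].round(2),"M",o["torque"].round(2),"w",round(o["grip_width"],4),"q",o["joint_pos"].round(2))
E
python3 -c "
from h import *
st(); print(rel([0.42,0.27,0.24]))"
```

```text
t 0.5 pos [0.196  0.4678 0.2362] yaw 92.97 tilt [-0.0017 -0.0027 -1.    ] F [ 1.02 -0.47  1.47] M [ 0.03 -0.    0.04] w 0.6004 q [-1.15  0.08 -0.12  1.76  0.01  1.3   0.35]
[-0.0037 -0.2134 -0.2091]
```

Request:
play_rows(increments="0 -0.036 -0.035 0; 0 -0.036 -0.035 0; 0 -0.036 -0.035 0; 0 -0.036 -0.035 0; 0 -0.036 -0.035 0; 0 -0.033 -0.034 0; 0 0 0 0")

```text
clock: 1.2
position: [0.4223, 0.2611, 0.2368]
ee_rot: [0.515, -0.486, -0.514, -0.484]
ft_force: [-0.9, 0.6, -0.6]
grip_width: 0.6
```

```bash
python3 -c "
from h import *
import pickle
st(); c=cam('wrist'); pickle.dump(c,open('rack1.pkl','wb')); cv2.imwrite('pics/rack1.png',c['img']); print(proj(c,pose()[:3,3]+[0,0,0]))
print(rel([0.464,-0.317,0.20]))
st()"
```

```text
t 1.2 pos [0.4223 0.2611 0.2368] yaw 93.4 tilt [-3.0e-04 -1.9e-03 -1.0e+00] F [-0.86  0.57 -0.59] M [ 0.01  0.03 -0.02] w 0.5997 q [-0.82  0.05  0.18  1.8  -0.01  1.29  0.99]
[[322.35377547 254.31239058]]
[ 0.0372 -0.0076 -0.5822]
t 1.25 pos [0.4202 0.2637 0.2366] yaw 93.57 tilt [-0.0014 -0.0011 -1.    ] F [-0.33 -0.12 -0.68] M [0.05 0.1  0.05] w 0.5981 q [-0.83  0.04  0.18  1.81 -0.01  1.29  0.99]
```

View pics/rack1.png

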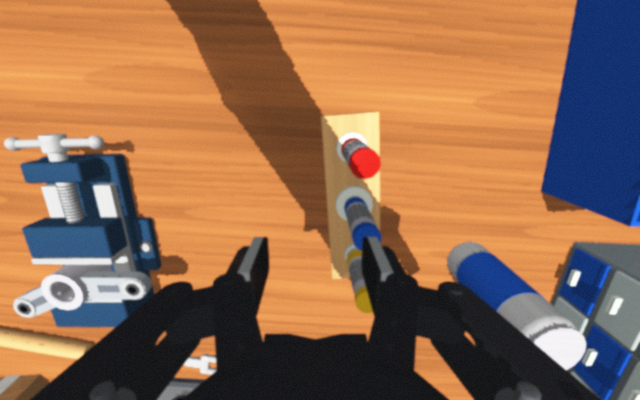

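The wrist view shows the red driver's top at (366,163), blue at (366,230) and yellow at (365,300). The image's up direction is towards the robot, and the vise is on the left with the bore at (66,289). Next I move to look at the bush.

Request:
play_rows(increments="0 -0.008 -0.049 0; 0 -0.008 -0.049 0; 0 -0.008 -0.049 0; 0 -0.008 -0.049 0; 0 -0.008 -0.049 0; 0 -0.005 -0.049 0; 0 -0.005 -0.049 0; 0 -0.005 -0.049 0; 0.005 -0.003 -0.049 0; 0.01 0 -0.049 0; 0.01 0 -0.048 0; 0.01 0 -0.04 0; 0 0 0 0; 0 0 0 0")

```text
clock: 2.65
position: [0.5234, -0.3076, 0.1977]
ee_rot: [-0.522, 0.475, 0.524, 0.477]
ft_force: [-0.6, 1.0, -0.5]
grip_width: 0.599
```

```bash
python3 -c "
from h import *
import pickle
st(); c=cam('wrist'); pickle.dump(c,open('bush1.pkl','wb')); cv2.imwrite('pics/bush1.png',c['img'])
st()"
```

```text
t 2.65 pos [ 0.5234 -0.3076  0.1977] yaw 95.36 tilt [-3.e-04  5.e-03 -1.e+00] F [-0.61  1.04 -0.5 ] M [ 0.03 -0.   -0.01] w 0.5986 q [-0.09  0.37  0.7   1.6  -0.25  1.27  2.32]
t 2.7 pos [ 0.5232 -0.3075  0.1977] yaw 95.38 tilt [-4.0e-04  4.9e-03 -1.0e+00] F [-0.96 -0.22 -1.17] M [-0.02 -0.01 -0.04] w 0.6023 q [-0.09  0.37  0.7   1.6  -0.25  1.27  2.32]
```

View pics/bush1.png

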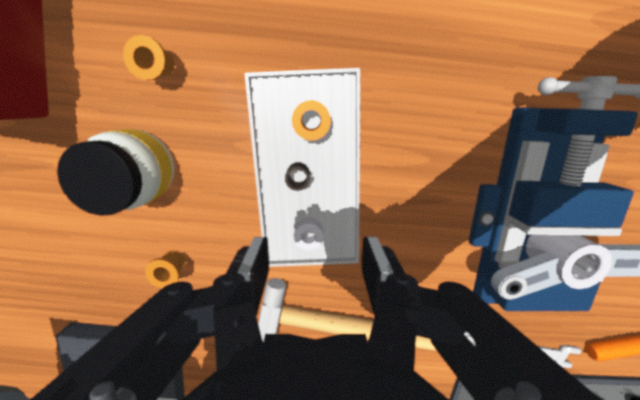

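The wrist view shows the bush flange at (312,121), the worn sleeve at (299,176) and the spacer at (308,234), with the tray between columns 246 and 360. I'll measure the bush with an ellipse fit.

```bash
cat >> h.py <<'E'
def circ(c,uv0,z,mask,r0,half=40):
    """outer contour of the masked blob near uv0 -> cast onto plane z -> circle fit"""
    m=mask.copy(); h=np.zeros_like(m); u,v=map(int,uv0); h[max(0,v-half):v+half,max(0,u-half):u+half]=255; m&=h
    m=cv2.morphologyEx(m,cv2.MORPH_CLOSE,np.ones((3,3)))
    cs,_=cv2.findContours(m,cv2.RETR_EXTERNAL,cv2.CHAIN_APPROX_NONE); k=max(cs,key=cv2.contourArea)
    P=onz(c,k.reshape(-1,2)+0.0,z)[:,:2]
    ok=np.ones(len(P),bool)
    for _ in range(5):
        A=np.c_[2*P[ok],np.ones(ok.sum())]; s=np.linalg.lstsq(A,(P[ok]**2).sum(1),rcond=None)[0]
        ctr=s[:2]; r=np.sqrt(s[2]+ctr@ctr); e=np.linalg.norm(P-ctr,axis=1)-r; ok=np.abs(e)<max(2*np.std(e[ok]),3e-4)
    return ctr,r,e[ok].std(),ok.mean()
E
python3 - <<'E'
from h import *
import pickle
c=pickle.load(open('bush1.pkl','rb'))
hsv=cv2.cvtColor(c['img'],cv2.COLOR_BGR2HSV); print(hsv[121,290:335:3].tolist())
m=cv2.inRange(hsv,(10,120,60),(25,255,255))
print(circ(c,(312,121),.038,m,.02,28))
b=circ(c,(312,121),.038,m,.02,28)[0]
print(rel([b[0]+.05,b[1],.14]),rel([*b,.0355-.011]))
st()
E
```

```text
[[12, 11, 241], [19, 157, 245], [18, 168, 244], [18, 170, 242], [15, 94, 127], [30, 2, 126], [0, 1, 188], [0, 0, 239], [15, 2, 241], [30, 1, 239], [14, 60, 213], [18, 171, 244], [18, 169, 244], [18, 158, 240], [13, 17, 182]]
(array([ 0.46091438, -0.31783172]), np.float64(0.018752760581520304), np.float64(0.00032446390530860324), np.float64(0.9056603773584906))
[ 0.0577  0.0132 -0.0094] [ 0.1732  0.063  -0.0053]
t 2.7 pos [ 0.5232 -0.3075  0.1977] yaw 95.38 tilt [-4.0e-04  4.9e-03 -1.0e+00] F [-0.96 -0.22 -1.17] M [-0.02 -0.01 -0.04] w 0.6023 q [-0.09  0.37  0.7   1.6  -0.25  1.27  2.32]
```

Request:
play_rows(increments="0.02 0.006 -0.005 0.06; 0.02 0.006 -0.005 0.05; 0.02 0 0 0; 0 0 0 0; 0 0 0 0")

```text
clock: 3.2
position: [0.5164, -0.3086, 0.1384]
ee_rot: [-0.497, 0.498, 0.499, 0.505]
ft_force: [0.8, -0.2, 1.0]
grip_width: 0.596
```

Run:
```python
from h import *
import pickle
st(); c=cam('wrist'); pickle.dump(c,open('bush2.pkl','wb')); cv2.imwrite('pics/bush2.png',c['img'])
hsv=cv2.cvtColor(c['img'],cv2.COLOR_BGR2HSV)
m=cv2.inRange(hsv,(10,100,60),(25,255,255))
uv=proj(c,[0.461,-.318,.038])[0]; print(uv)
r=circ(c,uv,.038,m,.02,40); print(r); b=r[0]
print(rel([*b,.0355-.011])); st()
```

```text
t 3.2 pos [ 0.5164 -0.3086  0.1384] yaw 89.56 tilt [ 0.0049  0.0093 -0.9999] F [ 0.79 -0.16  1.04] M [-0.08  0.05  0.02] w 0.5955 q [-0.09  0.42  0.7   1.68 -0.3   1.15  2.26]
[303.42949477 133.49839276]
(array([ 0.46085954, -0.31798535]), np.float64(0.019219181593173727), np.float64(0.00022028584372825084), np.float64(0.8308823529411765))
[ 0.1134  0.0562 -0.0113]
t 3.25 pos [ 0.5166 -0.3082  0.1383] yaw 89.59 tilt [ 0.0049  0.0097 -0.9999] F [0.48 0.32 1.55] M [ 0.06 -0.01 -0.  ] w 0.6005 q [-0.09  0.42  0.7   1.68 -0.3   1.15  2.26]
```

View pics/bush2.png

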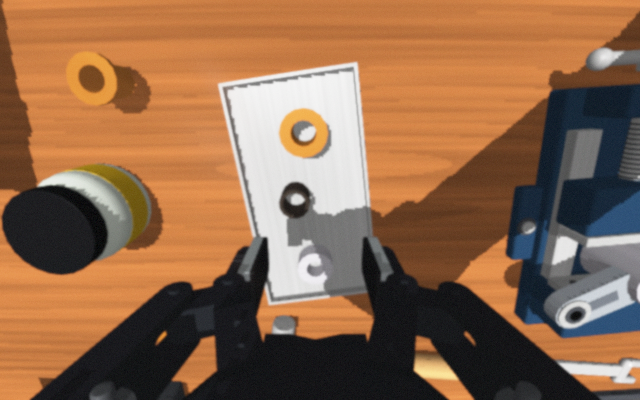

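Request:
play_rows(increments="0.01 0.02 -0.004 0; 0.015 0.02 -0.004 0; 0.02 0.016 -0.003 0; 0.02 0 0 0; 0 0 0 0")

```text
clock: 3.75
position: [0.4649, -0.3168, 0.0778]
ee_rot: [-0.502, 0.494, 0.498, 0.506]
ft_force: [0.8, 0.8, 0.2]
grip_width: 0.602
```

Run:
```python
from h import *
st(); print(rel([.4609,-.3180,.0245]))
```

```text
t 3.75 pos [ 0.4649 -0.3168  0.0778] yaw 90.0 tilt [ 0.0156  0.0079 -0.9998] F [0.76 0.82 0.19] M [0.07 0.03 0.04] w 0.6022 q [-0.05  0.4   0.69  1.84 -0.32  1.    2.35]
[ 0.0533  0.0048 -0.0016]
```

Request:
play_rows(increments="0.015 0.005 -0.002 0; 0.015 0 0 0; 0.013 0 0 0; 0.01 0 0 0; 0 0 0 0")

```text
clock: 4.25
position: [0.4638, -0.3185, 0.024]
ee_rot: [-0.504, 0.493, 0.497, 0.506]
ft_force: [0.1, -0.2, -0.6]
grip_width: 0.606
```

Run:
```python
from h import *
st(); print(rel([.4609,-.3180,.0245]))
```

```text
t 4.25 pos [ 0.4638 -0.3185  0.024 ] yaw 90.17 tilt [ 0.0202  0.0067 -0.9998] F [ 0.08 -0.17 -0.6 ] M [0.03 0.06 0.02] w 0.606 q [-0.01  0.48  0.65  1.88 -0.39  0.89  2.41]
[-0.0005  0.0028  0.0005]
```

Request:
play_rows(increments="0 0.003 0 0; 0 0 0 0")

```text
clock: 4.45
position: [0.4605, -0.3187, 0.0239]
ee_rot: [-0.504, 0.493, 0.497, 0.506]
ft_force: [-0.3, -0.2, 0.1]
grip_width: 0.602
```

Request:
play_rows(increments="0 0 0 0; 0 0 0 0; 0 0 0 0; 0 0 0 0", hand=1, squeeze=45)

```text
clock: 4.85
position: [0.4612, -0.319, 0.0251]
ee_rot: [-0.505, 0.492, 0.497, 0.506]
ft_force: [0.2, 0.7, -1.0]
grip_width: 0.437
```

Run:
```python
from h import *
st(); c=cam('wrist'); cv2.imwrite('pics/grip1.png',c['img'][:, :]);print(rel([.4609,-.3180,.0245]))
```

```text
t 4.85 pos [ 0.4612 -0.319   0.0251] yaw 90.17 tilt [ 0.0215  0.006  -0.9998] F [ 0.16  0.69 -0.97] M [ 0.03  0.06 -0.05] w 0.4368 q [-0.01  0.47  0.65  1.88 -0.39  0.89  2.41]
[0.0005 0.0003 0.001 ]
```

View pics/grip1.png

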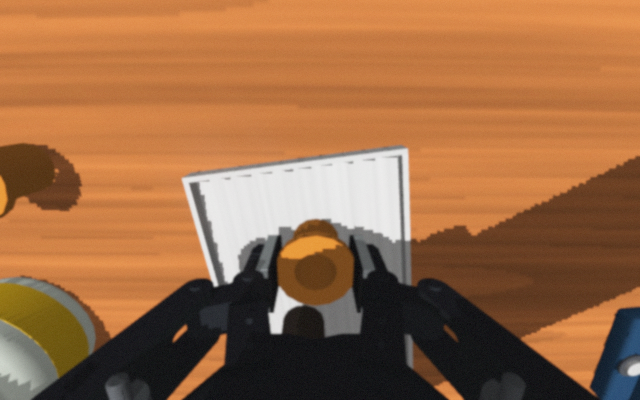

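Request:
play_rows(increments="0 0 0 0; -0.01 0 0 0; -0.02 0 0 0; -0.03 0 0 0; -0.03 0 0 0; -0.03 0 0 0; 0 0 0 0")

```text
clock: 5.6
position: [0.4573, -0.3202, 0.1517]
ee_rot: [-0.504, 0.493, 0.497, 0.506]
ft_force: [0.6, -0.3, -1.8]
grip_width: 0.435
```

Run:
```python
from h import *
import pickle
st(); c=cam('wrist'); pickle.dump(c,open('grip2.pkl','wb')); cv2.imwrite('pics/grip2.png',c['img'])
s=cam('side'); cv2.imwrite('pics/grip2s.png',cv2.resize(s['img'][200:340,250:440],None,fx=4,fy=4,interpolation=2)); pickle.dump(s,open('grip2s.pkl','wb'))
```

```text
t 5.6 pos [ 0.4573 -0.3202  0.1517] yaw 90.06 tilt [ 0.0194  0.006  -0.9998] F [ 0.64 -0.29 -1.84] M [-0.05 -0.   -0.01] w 0.4354 q [-0.09  0.29  0.75  1.8  -0.24  1.13  2.3 ]
```

View pics/grip2.png

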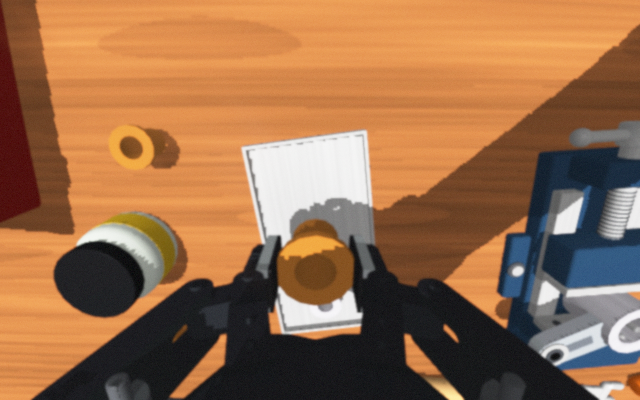

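View pics/grip2s.png

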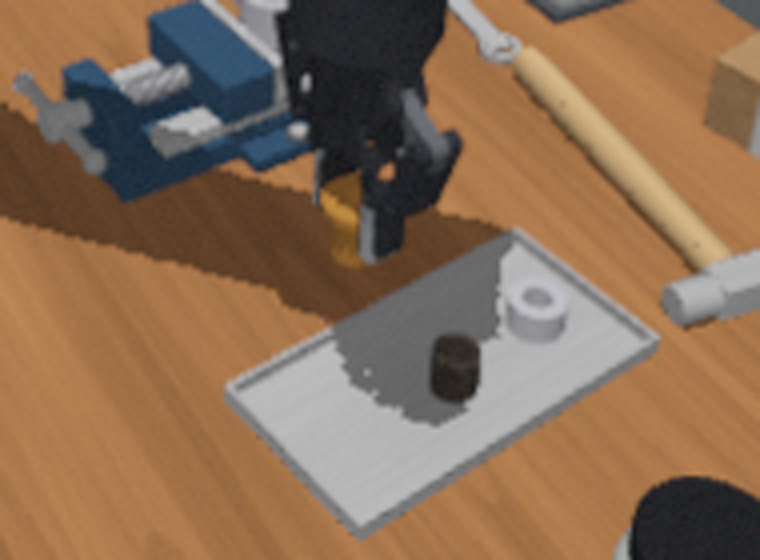

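The bush is held upright between the pads (wrist (315,270)) and clear of the tray. The neighbours are undisturbed. I'll measure where the flange sits in the hand.

```bash
cat > inhand.py <<'E'
from h import *
import pickle,sys
c=pickle.load(open(sys.argv[1],'rb')); c=dict(c); c["W"]=np.array(c["tool_from_camera"])
# rays in tool frame; plane tool x = -0.0129 (flange top)
hsv=cv2.cvtColor(c['img'],cv2.COLOR_BGR2HSV)
m=cv2.inRange(hsv,(8,130,40),(25,255,255)); m[:, :255]=0; m[:,375:]=0; m[:210]=0; m[315:]=0
cv2.imwrite("pics/inhand_%s.png"%sys.argv[2],cv2.resize(np.hstack([c['img'][200:330,240:390],cv2.cvtColor(m,cv2.COLOR_GRAY2BGR)[200:330,240:390]]),None,fx=2.6,fy=2.6))
cs,_=cv2.findContours(m,cv2.RETR_EXTERNAL,cv2.CHAIN_APPROX_NONE); k=max(cs,key=cv2.contourArea).reshape(-1,2).astype(float)
print(k.min(0),k.max(0),c["cx"],c["cy"])
o,d=ray(c,k); X=-0.0129; P=o+d*((X-o[0])/d[:,0])[:,None]; P=P[:,1:]
vc=k[:,1]; s=vc>262
P=P[s]
from scipy.optimize import least_squares
f=least_squares(lambda p:np.linalg.norm(P-p[:2],axis=1)-p[2],[0,0,.02],loss="soft_l1",f_scale=3e-4); print("y,z,r",f.x.round(5), np.std(f.fun))
g=least_squares(lambda p:np.linalg.norm(P-p[:2],axis=1)-.0197,[0,0],loss="soft_l1",f_scale=3e-4); print("fixed r",g.x.round(5))
E
python3 inhand.py grip2.pkl a
```

```text
[276. 219.] [354. 304.] 314.9681159127837 194.1421403740484
y,z,r [ 0.00017 -0.00127  0.01932] 0.0003754242051736546
fixed r [ 0.00063 -0.00123]
```

View pics/inhand_a.png

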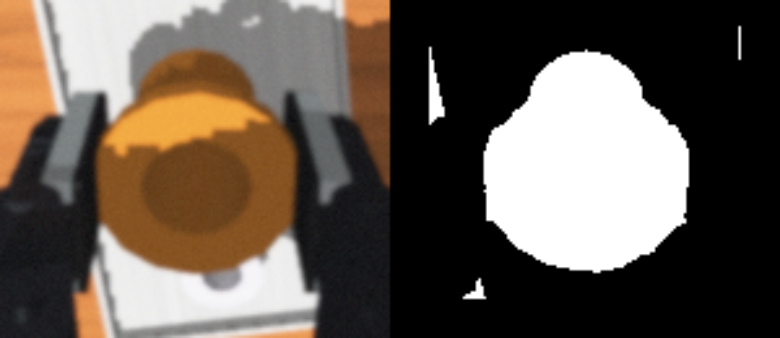

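Request:
play_rows(increments="-0.005 -0.018 0.032 0; -0.005 -0.018 0.032 0; 0 -0.018 0.032 0; 0 -0.018 0.032 0; 0 -0.018 0.032 0; 0 -0.018 0.032 0; 0 -0.018 0.032 0; 0 -0.018 0.032 0; 0 -0.018 0.03 0; 0 0 0 0; 0 0 0 0")

```text
clock: 6.8
position: [0.6154, -0.0203, 0.1478]
ee_rot: [-0.495, 0.5, 0.503, 0.501]
ft_force: [-0.3, -0.8, -1.6]
grip_width: 0.433
```

Run:
```python
from h import *
st(); print(rel([.623,-.032,.14]))
```

```text
t 6.8 pos [ 0.6154 -0.0203  0.1478] yaw 89.88 tilt [-0.0072  0.0088 -0.9999] F [-0.31 -0.82 -1.57] M [-0.07  0.03 -0.03] w 0.4326 q [-0.49  0.42  0.58  1.62 -0.26  1.18  1.72]
[ 0.0076 -0.0076 -0.0118]
```

Request:
play_rows(increments="0.008 -0.004 -0.012 0; 0 0 0 0; 0 0 0 0")

```text
clock: 7.1
position: [0.6178, -0.0357, 0.137]
ee_rot: [-0.494, 0.502, 0.503, 0.501]
ft_force: [-0.6, 0.1, -1.0]
grip_width: 0.432
```

```bash
python3 - <<'E'
from h import *
import pickle
st(); c=cam('wrist'); pickle.dump(c,open('bore1.pkl','wb')); cv2.imwrite('pics/bore1.png',c['img']); st()
print(proj(c,[.573,-.032,.092]))
E
python3 inhand.py bore1.pkl b
```

```text
t 7.1 pos [ 0.6178 -0.0357  0.137 ] yaw 89.72 tilt [-0.0106  0.0079 -0.9999] F [-0.57  0.13 -0.99] M [-0.02 -0.03  0.03] w 0.4322 q [-0.46  0.44  0.59  1.62 -0.27  1.17  1.75]
t 7.15 pos [ 0.6176 -0.0362  0.137 ] yaw 89.68 tilt [-0.0107  0.0075 -0.9999] F [-0.59 -0.94 -1.58] M [-0.07  0.03  0.04] w 0.4293 q [-0.46  0.44  0.59  1.62 -0.27  1.17  1.75]
[[321.93025664 159.88430538]]
[276. 219.] [355. 303.] 314.9681159127837 194.1421403740484
y,z,r [ 0.00016 -0.00107  0.01965] 0.0019771288595131493
fixed r [ 0.00023 -0.00104]
```

View pics/bore1.png

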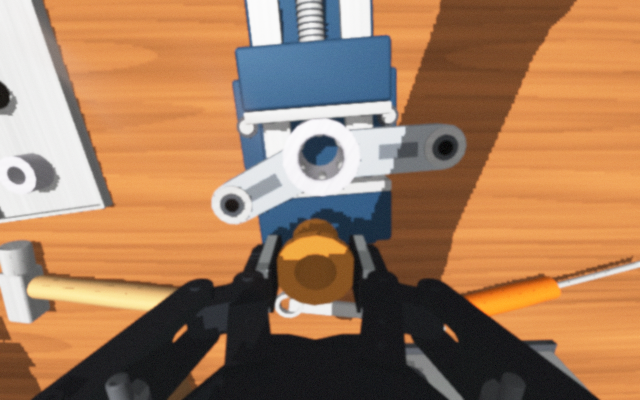

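The wrist view shows the boss ring centred near (321,157) with the hole at (321,153), and the bush in hand at (315,270). I'll segment the bore mouth.

```bash
cat > bore.py <<'E'
from h import *
import pickle,sys
c=dict(pickle.load(open(sys.argv[1],'rb'))); u,v=int(sys.argv[2]),int(sys.argv[3])
g=c['img'].max(2)  # brightness
hsv=cv2.cvtColor(c['img'],cv2.COLOR_BGR2HSV)
big=cv2.resize(c['img'][v-50:v+50,u-60:u+60],None,fx=6,fy=6,interpolation=cv2.INTER_CUBIC); cv2.imwrite('pics/borecrop_%s.png'%sys.argv[4],big)
# radial edge search in the metric plane z=.092
from scipy.optimize import least_squares
gg=cv2.GaussianBlur(cv2.cvtColor(c['img'],cv2.COLOR_BGR2GRAY).astype(np.float32),(0,0),0.8)
ctr=onz(c,[(u,v)],.092)[0][:2]
for it in range(4):
    res={}
    for name,(r0,r1),sgn in [("hole",(.012,.019),+1),("boss",(.0215,.0285),-1)]:
        th=np.radians(np.arange(0,360,4)); rr=np.arange(r0,r1,.0002); pts=[]
        for t in th:
            X=np.c_[ctr[0]+rr*np.cos(t),ctr[1]+rr*np.sin(t),np.full(len(rr),.092)]
            q=proj(c,X).astype(np.float32); p=cv2.remap(gg,q[:,0].copy(),q[:,1].copy(),cv2.INTER_LINEAR).ravel()
            d=np.gradient(p)*sgn; i=d.argmax()
            if d[i]>1.5: pts.append(X[i,:2])
        pts=np.array(pts); f=least_squares(lambda p:np.linalg.norm(pts-p[:2],axis=1)-p[2],[*ctr,(r0+r1)/2],loss="soft_l1",f_scale=3e-4)
        res[name]=(f.x.round(5),len(pts),np.median(np.abs(f.fun)).round(5))
    ctr=res["boss"][0][:2]
print(res)
T=c["W"]@np.linalg.inv(np.array(c["tool_from_camera"]))
for n in res: print(n,"in tool:",(T[:3,:3].T@(np.r_[res[n][0][:2],.092]-T[:3,3])).round(4))
E
python3 bore.py bore1.pkl 321 157 a
```

```text
{'hole': (array([ 0.57172, -0.03282,  0.01471]), 90, np.float64(0.00016)), 'boss': (array([ 0.57243, -0.03306,  0.02529]), 60, np.float64(0.00049))}
hole in tool: [0.0455 0.0456 0.0023]
boss in tool: [0.0455 0.0449 0.002 ]
```

View pics/borecrop_a.png

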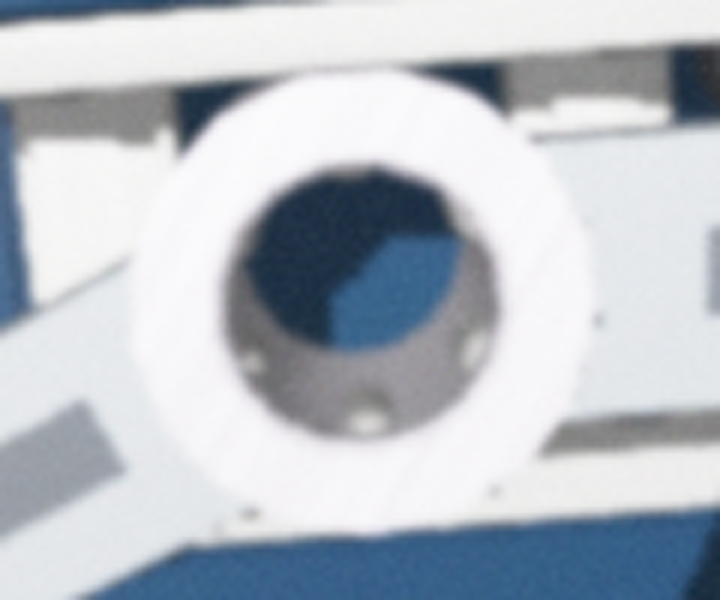

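Request:
play_rows(increments="0 0.015 0.001 0; 0 0.015 0.001 0; 0.005 0.015 0.001 0; 0 0 0 0; 0 0 0 0")

```text
clock: 7.65
position: [0.5711, -0.036, 0.1334]
ee_rot: [-0.493, 0.503, 0.501, 0.502]
ft_force: [0.6, 1.0, -1.2]
grip_width: 0.434
```

```bash
cat > al.py <<'E'
from h import *
B=np.array([.572,-.033,.092]); st(); T=pose()
foot=T[:3,:3]@np.array([.0221,.001,-.0011])+T[:3,3]
print("foot",foot.round(4),"need tool",(T[:3,:3].T@(B-foot)).round(4))
E
python3 al.py
```

```text
t 7.65 pos [ 0.5711 -0.036   0.1334] yaw 89.39 tilt [-0.0088  0.0078 -0.9999] F [ 0.65  0.99 -1.17] M [-0.03 -0.03  0.01] w 0.4338 q [-0.51  0.34  0.6   1.75 -0.22  1.12  1.72]
foot [ 0.5699 -0.0369  0.1113] need tool [ 0.0193 -0.0022  0.0038]
```

Request:
play_rows(increments="0.003 -0.002 0.004 0; 0.005 0 0 0; 0 0 0 0; 0 0 0 0")

```text
clock: 8.05
position: [0.5751, -0.0319, 0.1251]
ee_rot: [-0.494, 0.503, 0.501, 0.503]
ft_force: [0.4, -0.4, -1.8]
grip_width: 0.431
```

```bash
cat al.py > /dev/null; python3 al.py
python3 - <<'E'
from h import *
s=cam('side'); c=cam('scene'); w=cam('wrist'); cv2.imwrite('pics/al1.png',np.hstack([cv2.resize(s['img'][140:260,250:390],None,fx=2.8,fy=3,interpolation=2),cv2.resize(c['img'][150:250,250:380],None,fx=3,fy=3.6,interpolation=2)]))
cv2.imwrite('pics/al1w.png',w['img'])
E
```

```text
t 8.05 pos [ 0.5751 -0.0319  0.1251] yaw 89.37 tilt [-0.0074  0.0073 -0.9999] F [ 0.35 -0.43 -1.85] M [ 0.01 -0.03  0.03] w 0.4309 q [-0.51  0.36  0.6   1.75 -0.23  1.11  1.72]
foot [ 0.5739 -0.0328  0.103 ] need tool [ 0.011   0.0019 -0.0003]
```

View pics/al1.png

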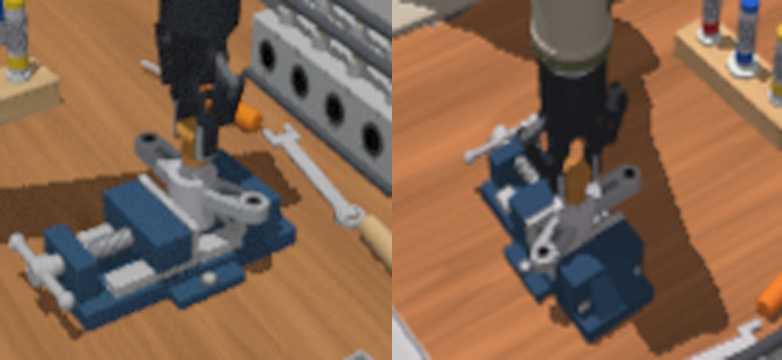

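View pics/al1w.png

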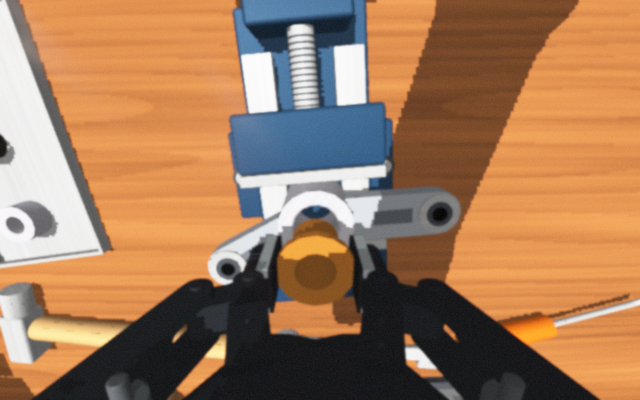

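The wrist view shows the boss arc centred at column 316 and the bush at column 315, so it is lined up sideways. I'll correct 2 mm in y and lower it.

Request:
play_rows(increments="0.003 0.002 0 0; 0.004 0 0 0; 0 0 0 0")

```text
clock: 8.5
position: [0.5728, -0.032, 0.1178]
ee_rot: [-0.494, 0.503, 0.501, 0.503]
ft_force: [-0.2, 0.5, -0.6]
grip_width: 0.435
```

```bash
python3 al.py
```

```text
t 8.5 pos [ 0.5728 -0.032   0.1178] yaw 89.36 tilt [-0.0071  0.0074 -0.9999] F [-0.22  0.49 -0.63] M [-0.04  0.01 -0.  ] w 0.4347 q [-0.51  0.36  0.59  1.77 -0.23  1.09  1.72]
foot [ 0.5716 -0.0329  0.0957] need tool [ 0.0037 -0.0004 -0.0001]
```

Request:
play_rows(increments="0.003 0 0 0; 0.003 0 0 0; 0.002 0 0 0; 0 0 0 0")

```text
clock: 8.9
position: [0.5726, -0.0319, 0.1089]
ee_rot: [-0.493, 0.503, 0.501, 0.503]
ft_force: [-0.2, 0.3, -1.8]
grip_width: 0.43
```

```bash
python3 al.py
```

```text
t 8.9 pos [ 0.5726 -0.0319  0.1089] yaw 89.36 tilt [-0.0073  0.0075 -0.9999] F [-0.19  0.34 -1.77] M [ 0.03  0.01 -0.03] w 0.4296 q [-0.51  0.37  0.59  1.77 -0.24  1.07  1.73]
foot [ 0.5714 -0.0328  0.0868] need tool [-0.0052 -0.0006 -0.0001]
```

It is 5 mm inside the mouth with no contact force, so the chamfers cleared. I'll continue gently into the waves.

Request:
play_rows(increments="0.002 0 0 0; 0.002 0 0 0; 0.002 0 0 0; 0.001 0 0 0")

```text
clock: 9.3
position: [0.5734, -0.0314, 0.1025]
ee_rot: [-0.494, 0.502, 0.501, 0.503]
ft_force: [-1.6, 0.0, 4.1]
grip_width: 0.43
```

```bash
python3 al.py
```

```text
t 9.3 pos [ 0.5734 -0.0314  0.1025] yaw 89.38 tilt [-0.0053  0.0083 -1.    ] F [-1.64  0.05  4.06] M [ 0.05  0.24 -0.01] w 0.4304 q [-0.5   0.38  0.59  1.78 -0.25  1.06  1.73]
foot [ 0.5723 -0.0323  0.0804] need tool [-0.0116  0.0004 -0.0006]
```

Request:
play_rows(increments="0.0015 0 0 0; 0 0 0 0")

```text
clock: 9.5
position: [0.5737, -0.0316, 0.1014]
ee_rot: [-0.494, 0.502, 0.501, 0.504]
ft_force: [-1.7, 0.4, -3.4]
grip_width: 0.436
```

```bash
python3 al.py
python3 - <<'E'
from h import *
import pickle
w=cam('wrist'); s=cam('side');cv2.imwrite('pics/in1.png',np.hstack([cv2.resize(w['img'][150:330,200:440],None,fx=2,fy=2),cv2.resize(s['img'][150:240,270:370],None,fx=3,fy=4,interpolation=2)]))
pickle.dump(w,open('in1.pkl','wb'))
E
python3 inhand.py in1.pkl c
```

```text
t 9.5 pos [ 0.5737 -0.0316  0.1014] yaw 89.38 tilt [-0.0048  0.0083 -1.    ] F [-1.74  0.37 -3.38] M [ 0.1   0.1  -0.01] w 0.4359 q [-0.5   0.38  0.59  1.78 -0.25  1.06  1.73]
foot [ 0.5726 -0.0325  0.0792] need tool [-0.0128  0.0006 -0.0004]
[276. 223.] [354. 304.] 314.9681159127837 194.1421403740484
y,z,r [ 3.000e-05 -1.250e-03  1.934e-02] 0.00035429296987688776
fixed r [ 0.00046 -0.00118]
```

View pics/in1.png

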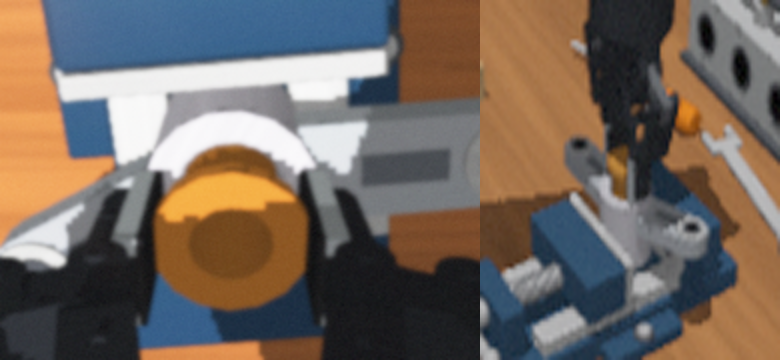

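The bush sleeve is inside the bore about 12 mm, and its position in the grip is unchanged. I'll let go and back off upwards.

Request:
play_rows(increments="0 0 0 0; 0 0 0 0; 0 0 0 0; -0.005 0 0 0; -0.015 0 0 0; -0.025 0 0 0; -0.03 -0.015 0 0; -0.03 -0.018 0 0; -0.01 -0.018 0 0; 0 0 0 0; 0 0 0 0", hand=-0.2)

```text
clock: 10.7
position: [0.6266, -0.0343, 0.2281]
ee_rot: [-0.495, 0.501, 0.499, 0.505]
ft_force: [-1.0, 0.2, -0.7]
grip_width: 0.6
```

Run:
```python
from h import *
import pickle
st(); w=cam('wrist'); s=cam('side');cv2.imwrite('pics/rel1.png',np.hstack([cv2.resize(w['img'][50:230,200:440],None,fx=2,fy=2),cv2.resize(s['img'][150:240,270:370],None,fx=3,fy=4,interpolation=2)]))
cv2.imwrite('pics/rel1w.png',w['img'])
pickle.dump(w,open('rel1.pkl','wb')); pickle.dump(s,open('rel1s.pkl','wb')); st()
```

```text
t 10.7 pos [ 0.6266 -0.0343  0.2281] yaw 89.3 tilt [-4.0e-04  7.5e-03 -1.0e+00] F [-0.96  0.2  -0.72] M [ 0.01 -0.    0.04] w 0.6003 q [-0.48  0.38  0.62  1.5  -0.23  1.33  1.71]
t 10.8 pos [ 0.6261 -0.034   0.2274] yaw 89.31 tilt [-0.0014  0.008  -1.    ] F [ 0.   -0.12  0.  ] M [-0.    0.03  0.  ] w 0.601 q [-0.48  0.38  0.62  1.5  -0.23  1.33  1.71]
```

View pics/rel1.png

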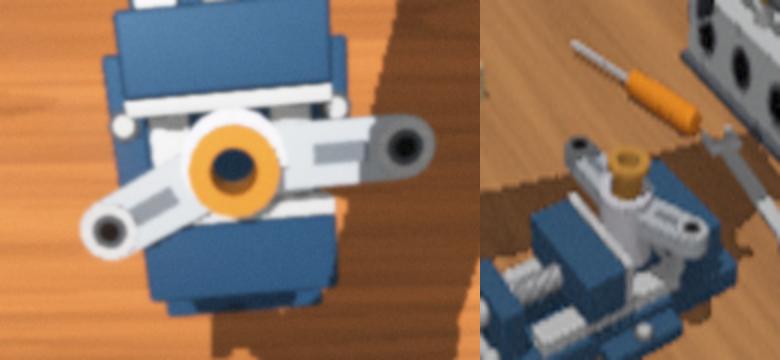

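The bush is released and stands upright in the bore, flange up (side crop (630,170), wrist crop (235,170)). Next is the driver.

Request:
play_rows(increments="0 0.02 0.036 0; 0 0.02 0.036 0; 0 0.02 0.036 0; 0 0.02 0.036 0; 0 0.02 0.036 0; 0 0.02 0.036 0; 0 0.02 0.036 0; 0 0.02 0.036 0; 0 0.02 0.036 -0.05; 0 0 0 -0.05; 0 0 0 0")

```text
clock: 11.9
position: [0.4319, 0.2995, 0.2224]
ee_rot: [-0.518, 0.48, 0.526, 0.474]
ft_force: [1.0, -1.1, 0.0]
grip_width: 0.604
```

Run:
```python
from h import *
import pickle
st(); w=cam('wrist'); cv2.imwrite('pics/drv1.png',w['img'])
pickle.dump(w,open('drv1.pkl','wb'))
hsv=cv2.cvtColor(w['img'],cv2.COLOR_BGR2HSV)
m=cv2.inRange(hsv,(0,150,60),(6,255,255))|cv2.inRange(hsv,(174,150,60),(180,255,255))
uv=proj(w,[.391,.296,.134])[0]; print(uv)
print(circ(w,uv,.134,m,.013,45))
# flange circle
w=pickle.load(open('rel1.pkl','rb')); hsv=cv2.cvtColor(w['img'],cv2.COLOR_BGR2HSV); m=cv2.inRange(hsv,(10,100,60),(25,255,255))
for z in (.112,.1145,.117): print(z,circ(w,proj(w,[.572,-.033,z])[0],z,m,.02,22))
# flange top centre from side view -> height
s=pickle.load(open('rel1s.pkl','rb'))
for z in (.110,.1145,.118): print(z,proj(s,[.572,-.033,z]))
```

```text
t 11.9 pos [0.4319 0.2995 0.2224] yaw 95.19 tilt [-0.014   0.0012 -0.9999] F [ 1.03 -1.15  0.01] M [-0.09 -0.04  0.01] w 0.6041 q [-1.04  0.13  0.38  1.76 -0.06  1.28  1.02]
[316.57910292 155.61594933]
(array([0.38930065, 0.29988895]), np.float64(0.012489236231760006), np.float64(0.0002486577760789664), np.float64(0.8666666666666667))
0.112 (array([ 0.5737678 , -0.03307266]), np.float64(0.018841147593096852), np.float64(0.00030111736050409413), np.float64(0.703125))
0.1145 (array([ 0.5735178 , -0.03309802]), np.float64(0.018653608234974986), np.float64(0.0002981201250001456), np.float64(0.703125))
0.117 (array([ 0.5732678 , -0.03312337]), np.float64(0.018466068876889674), np.float64(0.00029512288949623983), np.float64(0.703125))
0.11 [[318.74886421 191.91522878]]
0.1145 [[318.78189657 190.52276438]]
0.118 [[318.8076858  189.43565183]]
```

View pics/drv1.png

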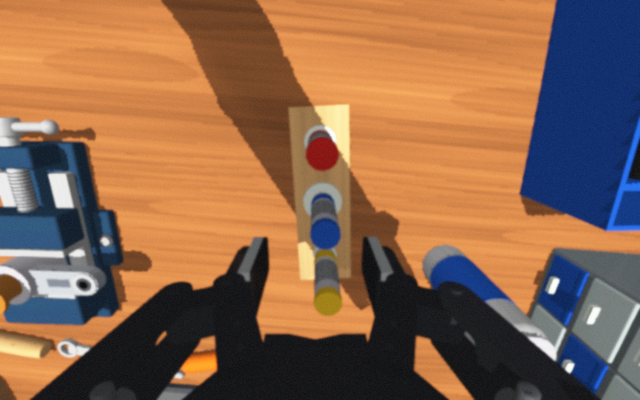

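The wrist view shows the red driver's top at (322,153), blue at (325,233) and yellow at (327,300), so the red one is nearest the robot. I'll centre over it and go down, keeping the gripper's body above the neighbours' tops.

Run:
```python
from h import *
print(rel([.3893,.301,.17]),rel([.3893,.301,.089]))
```

```text
[0.0529 0.0413 0.0047] [0.1339 0.0401 0.0045]
```

Request:
play_rows(increments="0 0.015 0.002 0; 0.01 0.015 0.002 0; 0.015 0.011 0.001 0; 0.02 0 0 0; 0 0 0 0; 0 0 0 0")

```text
clock: 12.55
position: [0.3898, 0.2951, 0.176]
ee_rot: [-0.513, 0.486, 0.521, 0.478]
ft_force: [0.6, 0.0, 0.5]
grip_width: 0.601
```

Run:
```python
from h import *
import pickle
st();w=cam('wrist'); cv2.imwrite('pics/drv2.png',w['img'])
hsv=cv2.cvtColor(w['img'],cv2.COLOR_BGR2HSV)
m=cv2.inRange(hsv,(0,150,60),(6,255,255))|cv2.inRange(hsv,(174,150,60),(180,255,255))
uv=proj(w,[.3893,.2999,.134])[0]; print(uv)
r=circ(w,uv,.134,m,.013,45); print(r)
print(rel([.3893,.301,.089]), rel([r[0][0],r[0][1]+.0012,.089]))
```

```text
t 12.55 pos [0.3898 0.2951 0.176 ] yaw 94.08 tilt [-0.0155  0.     -0.9999] F [0.63 0.01 0.54] M [-0.    0.05 -0.02] w 0.601 q [-1.07  0.08  0.35  1.9  -0.04  1.17  0.94]
[323.89744012 226.60890301]
(array([0.38809953, 0.29990381]), np.float64(0.013077410899689737), np.float64(0.0004791834121204789), np.float64(0.9722222222222222))
[ 0.087  -0.0013  0.0059] [ 0.087  -0.0001  0.0061]
```

View pics/drv2.png

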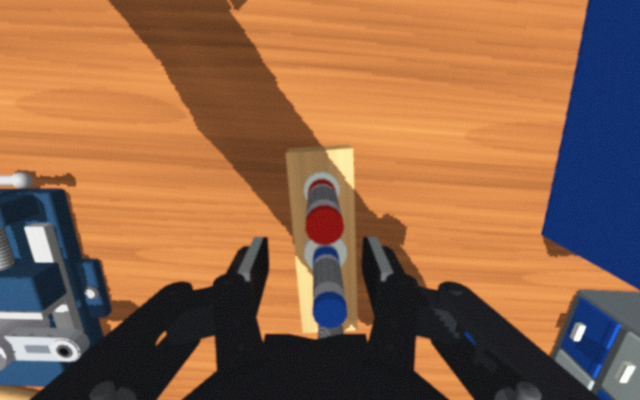

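Request:
play_rows(increments="0.01 0 0.006 0; 0.02 0 0 0; 0.02 0 0 0; 0.02 0 0 0; 0 0 0 0; 0 0 0 0")

```text
clock: 13.2
position: [0.3912, 0.3039, 0.1057]
ee_rot: [-0.513, 0.484, 0.521, 0.481]
ft_force: [-0.7, 0.2, 0.7]
grip_width: 0.598
```

Run:
```python
from h import *
st(); print(rel([.3885,.301,.089]))
```

```text
t 13.2 pos [0.3912 0.3039 0.1057] yaw 93.88 tilt [-0.0111  0.0043 -0.9999] F [-0.68  0.17  0.68] M [-0.02 -0.05 -0.02] w 0.5979 q [-1.06  0.18  0.35  1.97 -0.08  1.02  0.96]
[ 0.0168  0.0027 -0.0028]
```

Request:
play_rows(increments="0.01 0.0025 -0.003 0; 0.007 0 0 0; 0 0 0 0; 0 0 0 0")

```text
clock: 13.6
position: [0.3895, 0.3017, 0.0896]
ee_rot: [-0.513, 0.483, 0.521, 0.483]
ft_force: [0.3, -0.5, 0.2]
grip_width: 0.601
```

Run:
```python
from h import *
st(); print(rel([.3885,.301,.089]))
```

```text
t 13.6 pos [0.3895 0.3017 0.0896] yaw 93.86 tilt [-0.0089  0.007  -0.9999] F [ 0.27 -0.51  0.19] M [ 0.01 -0.02 -0.06] w 0.6009 q [-1.06  0.19  0.35  1.99 -0.09  0.98  0.97]
[ 0.0006  0.0011 -0.0006]
```

Request:
play_rows(increments="0 0 0 0; 0 0 0 0; 0 0 0 0; 0 0 0 0; 0 0 0 0; 0 0 0 0", hand=1, squeeze=100)

```text
clock: 14.2
position: [0.39, 0.3018, 0.0904]
ee_rot: [-0.513, 0.483, 0.52, 0.483]
ft_force: [0.6, -0.8, -0.6]
grip_width: 0.281
```

Run:
```python
from h import *
import pickle
st();w=cam('wrist'); cv2.imwrite('pics/drv3.png',w['img']); pickle.dump(w,open('drv3.pkl','wb'));st()
```

```text
t 14.2 pos [0.39   0.3018 0.0904] yaw 93.85 tilt [-0.0081  0.0077 -0.9999] F [ 0.59 -0.77 -0.57] M [-0.06 -0.05  0.02] w 0.281 q [-1.06  0.19  0.35  1.99 -0.09  0.98  0.97]
t 14.25 pos [0.3899 0.3018 0.0904] yaw 93.86 tilt [-0.0081  0.0077 -0.9999] F [ 0.95 -0.01 -0.47] M [-0.02 -0.02 -0.  ] w 0.2803 q [-1.06  0.19  0.35  1.99 -0.09  0.98  0.97]
```

View pics/drv3.png

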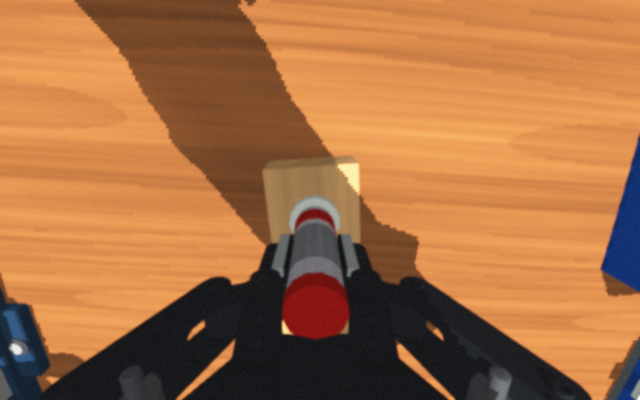

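The driver is gripped (cap at (316,305), disc at (314,215)). I'll lift it slowly and then measure its disc in the hand.

Request:
play_rows(increments="-0.005 0 0 0; -0.015 0 0 0; -0.025 0 0 0; -0.03 0 0 0; -0.03 0 0 0; -0.03 0 0 0; -0.02 0 0 0; 0 0 0 0; 0 0 0 0")

```text
clock: 15.15
position: [0.3893, 0.2987, 0.2504]
ee_rot: [-0.512, 0.485, 0.52, 0.481]
ft_force: [0.2, 0.1, -3.5]
grip_width: 0.284
```

Run:
```python
from h import *
import pickle
st();w=cam('wrist'); pickle.dump(w,open('drv4.pkl','wb'));st()
cv2.imwrite('pics/drv4.png',np.hstack([w['img'][:, 160:480],cv2.resize(w['img'][190:330,255:375],None,fx=2.8,fy=2.857)]))
Fs=[]
print(rel([.62,-.033,.23]))
```

```text
t 15.15 pos [0.3893 0.2987 0.2504] yaw 93.82 tilt [-0.0123  0.0032 -0.9999] F [ 0.19  0.15 -3.49] M [-0.03  0.04 -0.  ] w 0.2836 q [-1.09  0.02  0.35  1.8  -0.02  1.33  0.91]
t 15.2 pos [0.3893 0.2986 0.2503] yaw 93.81 tilt [-0.0124  0.003  -0.9999] F [ 0.27  0.95 -1.97] M [ 0.02  0.02 -0.02] w 0.2786 q [-1.09  0.02  0.35  1.8  -0.02  1.33  0.91]
[ 0.0164 -0.2083 -0.3463]
```

View pics/drv4.png

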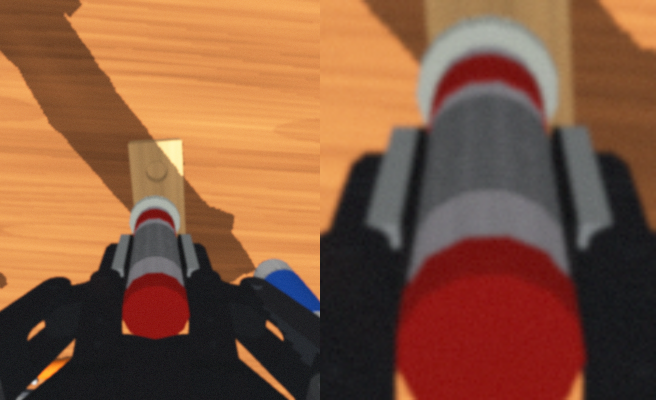

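```bash
cat > disc.py <<'E'
from h import *
import pickle,sys
from scipy.optimize import least_squares
w=pickle.load(open(sys.argv[1],'rb')); c=dict(w); c["W"]=np.array(c["tool_from_camera"])
hsv=cv2.cvtColor(w['img'],cv2.COLOR_BGR2HSV)
# disc: low saturation bright vs wood/blue
m=cv2.inRange(hsv,(0,0,120),(180,60,255)); m[:190]=0; m[238:]=0; m[:,:283]=0; m[:,348:]=0
cv2.imwrite('pics/discm.png',cv2.resize(m[180:250,270:360],None,fx=5,fy=5))
cs,_=cv2.findContours(m,cv2.RETR_EXTERNAL,cv2.CHAIN_APPROX_NONE); k=max(cs,key=cv2.contourArea).reshape(-1,2).astype(float)
k=k[k[:,1]<int(sys.argv[2])]; print(k.min(0),k.max(0))
o,d=ray(c,k); X=.0484; P=(o+d*((X-o[0])/d[:,0])[:,None])[:,1:]
# top outer arc = upper hull points
r=.018
f=least_squares(lambda p:np.linalg.norm(P-p[:2],axis=1)-r,[0,0],loss="soft_l1",f_scale=2e-4); print("disc tool y,z",f.x.round(5),"res",np.median(np.abs(f.fun)))
f=least_squares(lambda p:np.linalg.norm(P-p[:2],axis=1)-p[2],[0,0,r],loss="soft_l1",f_scale=2e-4); print("free r",f.x.round(5))
E
python3 disc.py drv4.pkl 212
python3 - <<'E'
from h import *
import pickle
w=pickle.load(open('drv4.pkl','rb')); print("hole", onz(w,[(317,172)],.034))
E
```

```text
[292. 196.] [337. 211.]
disc tool y,z [ 0.00071 -0.00172] res 0.0005705652175956484
free r [ 0.00247 -0.00171  0.01665]
hole [[0.38943072 0.30070997 0.034     ]]
```

View pics/discm.png

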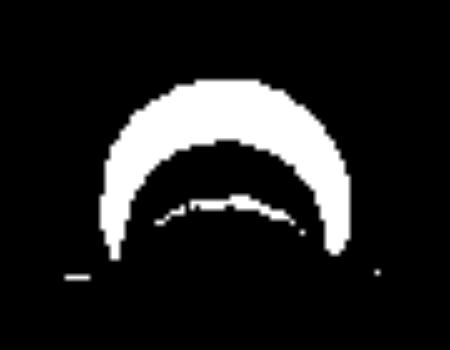

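```bash
sed -i 's/^k=k\[k.*$/k=k[k[:,1]<int(sys.argv[2])]; cen=np.array([315.,int(sys.argv[2])]); a=np.round(np.degrees(np.arctan2(*(k-cen).T))\/3); rr=np.linalg.norm(k-cen,axis=1); k=np.array([k[a==t][rr[a==t].argmax()] for t in np.unique(a)])/' disc.py; python3 disc.py drv4.pkl 222
```

```text
disc tool y,z [ 0.00106 -0.0018 ] res 0.00036498927793525426
free r [ 0.0024  -0.00164  0.0169 ]
```

Request:
play_rows(increments="0 -0.02 -0.034 0; 0 -0.02 -0.034 0; 0 -0.02 -0.034 0; 0 -0.02 -0.034 0; 0 -0.02 -0.034 0; 0 -0.02 -0.034 0; 0 -0.02 -0.034 0; 0 -0.02 -0.034 0; 0.01 -0.02 -0.034 0; 0.01 -0.02 -0.03 0; 0 0 0 0; 0 0 0 0")

```text
clock: 16.4
position: [0.6113, -0.0362, 0.2056]
ee_rot: [-0.511, 0.493, 0.525, 0.47]
ft_force: [0.0, 0.3, -2.3]
grip_width: 0.283
```

```bash
python3 - <<'E'
from h import *
import pickle
st();w=cam('wrist'); pickle.dump(w,open('fl1.pkl','wb'));st()
cv2.imwrite('pics/fl1.png',w['img'])
hsv=cv2.cvtColor(w['img'],cv2.COLOR_BGR2HSV); m=cv2.inRange(hsv,(10,100,60),(25,255,255))
uv=proj(w,[.573,-.033,.1145])[0]; print(uv)
r=circ(w,uv,.1145,m,.02,32); print(r, rel([*r[0],.1145]))
E
python3 disc.py fl1.pkl 222
```

```text
t 16.4 pos [ 0.6113 -0.0362  0.2056] yaw 94.17 tilt [-0.0358 -0.0101 -0.9993] F [ 0.02  0.28 -2.32] M [ 0.05 -0.03  0.02] w 0.2834 q [-0.53  0.4   0.67  1.54 -0.24  1.32  1.81]
t 16.45 pos [ 0.6109 -0.0364  0.2055] yaw 94.17 tilt [-0.0361 -0.0104 -0.9993] F [-1.39  0.13 -4.02] M [-0.   -0.    0.04] w 0.2816 q [-0.53  0.4   0.67  1.54 -0.24  1.32  1.81]
[324.82360132 161.27496151]
(array([ 0.57392478, -0.03255864]), np.float64(0.01925844595385912), np.float64(0.0002951912765583018), np.float64(0.917910447761194)) [0.0922 0.0333 0.0072]
disc tool y,z [ 0.00143 -0.00178] res 0.00022044972743488767
free r [ 0.00191 -0.00178  0.01762]
```

View pics/fl1.png

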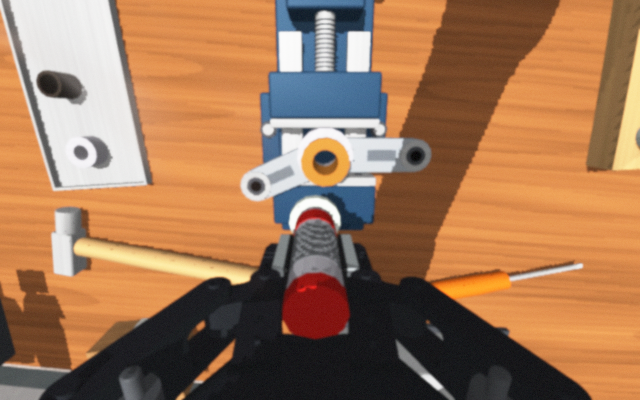

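The view shows the flange at (325,161) and the driver's disc at (315,215). The tool has leaned about 2°, so I'll try a quick move towards the robot, which should reduce the lean, and check.

Request:
play_rows(increments="-0.01 0.032 0.009 0; 0 0 0 0; 0 0 0 0")

```text
clock: 16.75
position: [0.5761, -0.0263, 0.2143]
ee_rot: [-0.511, 0.493, 0.527, 0.468]
ft_force: [-0.4, 1.1, -2.6]
grip_width: 0.277
```

Run:
```python
from h import *
st()
```

```text
t 16.75 pos [ 0.5761 -0.0263  0.2143] yaw 94.39 tilt [-0.0404 -0.0105 -0.9991] F [-0.43  1.05 -2.59] M [ 0.03 -0.04 -0.04] w 0.2768 q [-0.59  0.31  0.68  1.62 -0.19  1.32  1.77]
```

Request:
play_rows(increments="0 0.05 0 0; 0 0 0 0")

```text
clock: 16.95
position: [0.523, -0.0291, 0.2125]
ee_rot: [-0.51, 0.495, 0.529, 0.465]
ft_force: [1.1, -0.2, -1.9]
grip_width: 0.283
```

```bash
python3 -c "
from h import *
st()"
```

```text
t 16.95 pos [ 0.523  -0.0291  0.2125] yaw 94.52 tilt [-0.0485 -0.0131 -0.9987] F [ 1.07 -0.2  -1.88] M [-0.05 -0.15 -0.04] w 0.2834 q [-0.66  0.18  0.7   1.76 -0.1   1.3   1.71]
```

Request:
play_rows(increments="0 -0.01 0 0; 0 -0.01 0 0; 0 -0.01 0 0; 0 -0.01 0 0; 0 -0.01 0 0; 0 0 0 0")

```text
clock: 17.55
position: [0.5804, -0.0223, 0.21]
ee_rot: [-0.511, 0.493, 0.529, 0.465]
ft_force: [-0.2, -0.1, -2.5]
grip_width: 0.279
```

```bash
python3 -c "
from h import *
st()"
```

```text
t 17.55 pos [ 0.5804 -0.0223  0.21  ] yaw 94.76 tilt [-0.0452 -0.0128 -0.9989] F [-0.21 -0.08 -2.55] M [-0.01 -0.08 -0.03] w 0.2794 q [-0.6   0.33  0.68  1.62 -0.2   1.32  1.77]
```

Request:
play_rows(increments="-0.01 0 0 0; -0.01 0 0 0; -0.01 0 0 0; -0.01 0 0 0; -0.01 0 0 0; 0 0 0 0")

```text
clock: 18.15
position: [0.5836, -0.0222, 0.2656]
ee_rot: [-0.512, 0.493, 0.528, 0.465]
ft_force: [-0.2, -0.5, -3.9]
grip_width: 0.285
```

```bash
python3 -c "
from h import *
st()"
```

```text
t 18.15 pos [ 0.5836 -0.0222  0.2656] yaw 94.71 tilt [-0.0438 -0.0136 -0.9989] F [-0.21 -0.46 -3.91] M [-0.02 -0.11  0.05] w 0.2851 q [-0.6   0.3   0.7   1.53 -0.18  1.43  1.76]
```

Request:
play_rows(increments="0.045 0 0 0; 0 0 0 0")

```text
clock: 18.35
position: [0.5819, -0.0226, 0.2208]
ee_rot: [-0.512, 0.492, 0.528, 0.466]
ft_force: [-1.7, 0.5, -4.1]
grip_width: 0.283
```

```bash
python3 -c "
from h import *
st()"
```

```text
t 18.35 pos [ 0.5819 -0.0226  0.2208] yaw 94.73 tilt [-0.0419 -0.0127 -0.999 ] F [-1.68  0.46 -4.12] M [0.03 0.02 0.02] w 0.2827 q [-0.6   0.32  0.69  1.6  -0.19  1.34  1.77]
```

Request:
play_rows(increments="0 0.01 0 0; 0 0.01 0 0; 0 0.01 0 0; 0 0.01 0 0; 0 0 0 0")

```text
clock: 18.85
position: [0.5409, -0.0266, 0.2275]
ee_rot: [-0.513, 0.492, 0.527, 0.467]
ft_force: [1.4, -0.4, -2.7]
grip_width: 0.283
```

```bash
python3 -c "
from h import *
st()"
```

```text
t 18.85 pos [ 0.5409 -0.0266  0.2275] yaw 94.68 tilt [-0.0387 -0.0121 -0.9992] F [ 1.43 -0.39 -2.72] M [-0.03 -0.06 -0.01] w 0.2826 q [-0.65  0.21  0.7   1.7  -0.12  1.32  1.73]
```

Request:
play_rows(increments="0 -0.035 0 0; 0 0 0 0")

```text
clock: 19.05
position: [0.5763, -0.0226, 0.2268]
ee_rot: [-0.513, 0.49, 0.528, 0.467]
ft_force: [-1.0, 0.5, -3.9]
grip_width: 0.283
```

```bash
python3 -c "
from h import *
st()"
```

```text
t 19.05 pos [ 0.5763 -0.0226  0.2268] yaw 94.77 tilt [-0.0378 -0.0099 -0.9992] F [-0.96  0.46 -3.88] M [ 0.09 -0.    0.07] w 0.2828 q [-0.61  0.3   0.7   1.61 -0.18  1.34  1.77]
```

Request:
play_rows(increments="0 0.01 0 0; 0 0.01 0 0; 0 0.01 0 0; 0 0.01 0 0; 0 0 0 0; 0 -0.04 0 0; 0 0.01 0 0; 0 0.01 0 0; 0 0.01 0 0; 0 0.01 0 0; 0 0 0 0; 0 -0.04 0 0; 0 0.01 0 0; 0 0.01 0 0; 0 0.01 0 0; 0 0.01 0 0; 0 -0.036 0 0; 0 0 0 0; 0 0 0 0")

```text
clock: 20.95
position: [0.5571, -0.0232, 0.2283]
ee_rot: [-0.51, 0.487, 0.531, 0.47]
ft_force: [0.0, -1.2, -2.8]
grip_width: 0.278
```

Run:
```python
from h import *
import pickle
st();w=cam('wrist'); pickle.dump(w,open('fl2.pkl','wb'));st()
cv2.imwrite('pics/fl2.png',w['img'])
```

```text
t 20.95 pos [ 0.5571 -0.0232  0.2283] yaw 94.79 tilt [-0.0388  0.0027 -0.9992] F [ 0.03 -1.18 -2.75] M [-0.03 -0.09 -0.01] w 0.2778 q [-0.65  0.25  0.72  1.66 -0.17  1.33  1.76]
t 21.0 pos [ 0.5574 -0.0226  0.2283] yaw 94.84 tilt [-0.0384  0.0031 -0.9993] F [-0.22  0.51 -3.26] M [ 0.01 -0.1   0.03] w 0.2794 q [-0.65  0.25  0.72  1.66 -0.17  1.33  1.76]
```

View pics/fl2.png

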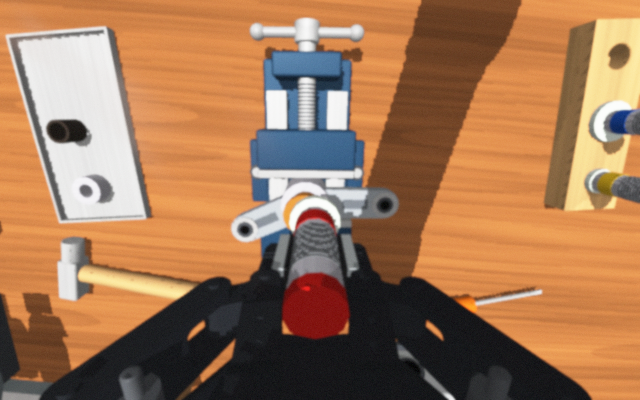

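```bash
cat > pt.py <<'E'
from h import *
F=np.array([.5737,-.0328,.1145]); st(); T=pose()
p=T[:3,:3]@np.array([.0744,.0014,-.0018])+T[:3,3]
print("pilot tip",p.round(4),"need tool",(T[:3,:3].T@(F-p)).round(4))
E
python3 pt.py
```

```text
t 21.0 pos [ 0.5574 -0.0226  0.2283] yaw 94.84 tilt [-0.0384  0.0031 -0.9993] F [-0.22  0.51 -3.26] M [ 0.01 -0.1   0.03] w 0.2794 q [-0.65  0.25  0.72  1.66 -0.17  1.33  1.76]
pilot tip [ 0.5533 -0.0242  0.154 ] need tool [ 0.0386 -0.0211 -0.0105]
```

Request:
play_rows(increments="0.005 -0.007 -0.0035 0; 0.005 -0.007 -0.0035 0; 0.005 -0.007 -0.0035 0; 0.005 0 0 0; 0 0 0 0; 0 0 0 0")

```text
clock: 21.6
position: [0.5794, -0.0321, 0.207]
ee_rot: [-0.51, 0.485, 0.531, 0.471]
ft_force: [-0.5, 1.0, -2.6]
grip_width: 0.28
```

```bash
python3 pt.py
python3 - <<'E'
from h import *
import pickle
w=cam('wrist'); pickle.dump(w,open('fl3.pkl','wb'));s=cam('side'); pickle.dump(s,open('fl3s.pkl','wb'))
cv2.imwrite('pics/fl3.png',np.hstack([cv2.resize(w['img'][150:330,220:420],None,fx=2,fy=2),cv2.resize(s['img'][110:230,270:370],None,fx=3,fy=3,interpolation=2)]))
E
```

```text
t 21.6 pos [ 0.5794 -0.0321  0.207 ] yaw 94.83 tilt [-0.0355  0.0057 -0.9994] F [-0.54  0.97 -2.59] M [-0.05 -0.1   0.08] w 0.28 q [-0.6   0.33  0.72  1.63 -0.22  1.3   1.81]
pilot tip [ 0.5755 -0.0336  0.1327] need tool [0.0182 0.0011 0.0008]
```

View pics/fl3.png

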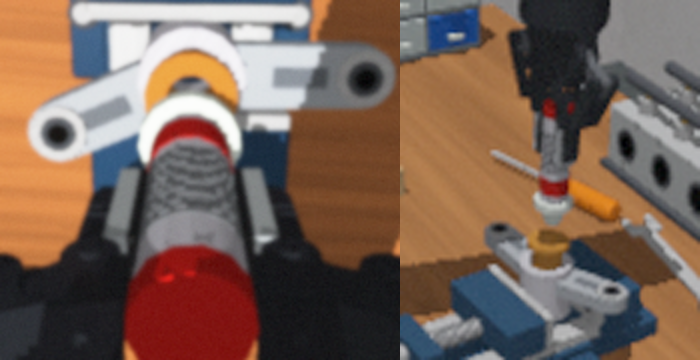

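The pilot is above the bush's hole in both views: side crop (548,215) over (549,240), and wrist columns 189 and 190. I'm lowering it in.

Request:
play_rows(increments="0.005 0.001 0.001 0; 0.005 0 0 0; 0.004 0 0 0; 0 0 0 0")

```text
clock: 22.1
position: [0.5775, -0.0304, 0.1923]
ee_rot: [-0.51, 0.485, 0.531, 0.471]
ft_force: [0.4, 0.2, -3.4]
grip_width: 0.284
```

```bash
python3 pt.py
```

```text
t 22.1 pos [ 0.5775 -0.0304  0.1923] yaw 94.88 tilt [-0.035   0.0065 -0.9994] F [ 0.36  0.24 -3.38] M [-0.01 -0.07  0.01] w 0.284 q [-0.6   0.33  0.71  1.65 -0.23  1.27  1.82]
pilot tip [ 0.5737 -0.0318  0.118 ] need tool [ 0.0034 -0.0001 -0.001 ]
```

Request:
play_rows(increments="0.003 0 -0.001 0; 0.003 0 0 0; 0.003 0 0 0; 0 0 0 0")

```text
clock: 22.5
position: [0.5772, -0.0314, 0.1825]
ee_rot: [-0.51, 0.485, 0.531, 0.471]
ft_force: [-0.7, 0.1, -3.0]
grip_width: 0.284
```

```bash
python3 pt.py
```

```text
t 22.5 pos [ 0.5772 -0.0314  0.1825] yaw 94.88 tilt [-0.0351  0.0064 -0.9994] F [-0.65  0.13 -3.  ] M [-0.02  0.   -0.02] w 0.2838 q [-0.6   0.34  0.71  1.67 -0.24  1.26  1.82]
pilot tip [ 0.5733 -0.0329  0.1082] need tool [-0.0063 -0.0001  0.0001]
```

Request:
play_rows(increments="0.002 0 0 0; 0.002 0 0 0; 0.002 0 0 0; 0.002 0 0 0")

```text
clock: 22.9
position: [0.5769, -0.0315, 0.1742]
ee_rot: [-0.51, 0.485, 0.531, 0.471]
ft_force: [-0.6, 0.1, -3.4]
grip_width: 0.28
```

Request:
play_rows(increments="0.0015 0 0 0; 0.001 0 0 0")

```text
clock: 23.1
position: [0.5767, -0.0314, 0.1715]
ee_rot: [-0.51, 0.485, 0.532, 0.471]
ft_force: [-2.2, -0.2, 2.8]
grip_width: 0.283
```

Contact came at TCP z 0.1715, as predicted. I'll press down in small rows and watch the force.

Request:
play_rows(increments="0.002 0 0 0; 0.002 0 0 0")

```text
clock: 23.3
position: [0.5767, -0.0314, 0.1683]
ee_rot: [-0.51, 0.485, 0.532, 0.472]
ft_force: [-4.0, -0.3, 5.5]
grip_width: 0.281
```

Request:
play_rows(increments="0.002 0 0 0; 0.002 0 0 0")

```text
clock: 23.5
position: [0.5767, -0.0315, 0.1652]
ee_rot: [-0.51, 0.484, 0.531, 0.472]
ft_force: [-4.1, 0.3, 6.8]
grip_width: 0.285
```

```bash
python3 pt.py
```

```text
t 23.5 pos [ 0.5767 -0.0315  0.1652] yaw 94.86 tilt [-0.0343  0.0078 -0.9994] F [-4.14  0.33  6.76] M [0.07 1.24 0.04] w 0.2847 q [-0.59  0.36  0.7   1.69 -0.25  1.22  1.83]
pilot tip [ 0.5729 -0.0328  0.0908] need tool [-0.0237  0.      0.0002]
```

Request:
play_rows(increments="0.002 0.0005 0 0; 0.002 0 0 0; 0.002 0 0 0")

```text
clock: 23.8
position: [0.5765, -0.0315, 0.1607]
ee_rot: [-0.51, 0.484, 0.531, 0.473]
ft_force: [-4.7, 0.3, 6.6]
grip_width: 0.282
```

Request:
play_rows(increments="0.002 0 0 0; 0.002 0 0 0")

```text
clock: 24.0
position: [0.5763, -0.0316, 0.1577]
ee_rot: [-0.51, 0.484, 0.531, 0.473]
ft_force: [-4.0, -0.3, 7.3]
grip_width: 0.279
```

```bash
python3 pt.py
python3 - <<'E'
from h import *
import pickle
w=cam('wrist'); pickle.dump(w,open('pr1.pkl','wb'));s=cam('side'); pickle.dump(s,open('pr1s.pkl','wb'))
cv2.imwrite('pics/pr1.png',np.hstack([cv2.resize(w['img'][150:330,220:420],None,fx=2,fy=2),cv2.resize(s['img'][110:230,270:370],None,fx=3,fy=3,interpolation=2)]))
E
```

```text
t 24.0 pos [ 0.5763 -0.0316  0.1577] yaw 94.85 tilt [-0.0326  0.0097 -0.9994] F [-3.98 -0.31  7.3 ] M [0.1  1.32 0.03] w 0.2787 q [-0.59  0.36  0.7   1.7  -0.26  1.21  1.84]
pilot tip [ 0.5726 -0.0328  0.0834] need tool [-0.0312 -0.0001  0.0003]
```

View pics/pr1.png

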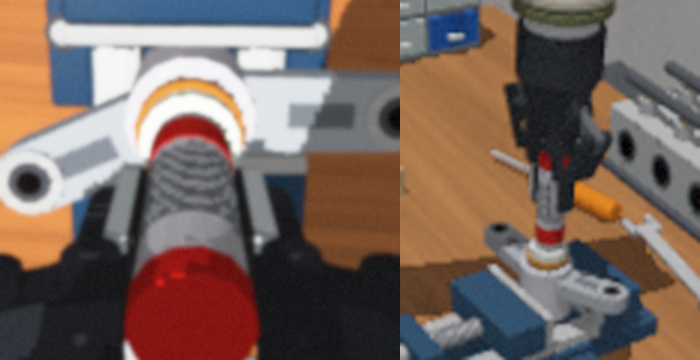

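The side view shows the flange just above the boss, with about 4 mm still to go. I'll use finer rows now.

Request:
play_rows(increments="0.0015 0.0003 0 0; 0.0015 0 0 0")

```text
clock: 24.3
position: [0.5761, -0.0316, 0.1555]
ee_rot: [-0.51, 0.483, 0.531, 0.473]
ft_force: [-4.0, 0.1, 7.1]
grip_width: 0.28
```

Request:
play_rows(increments="0.0015 0 0 0")

```text
clock: 24.4
position: [0.5761, -0.0316, 0.1545]
ee_rot: [-0.51, 0.483, 0.531, 0.474]
ft_force: [-4.2, 0.7, 6.3]
grip_width: 0.283
```

Request:
play_rows(increments="0.0015 0 0 0")

```text
clock: 24.5
position: [0.5762, -0.0316, 0.1537]
ee_rot: [-0.51, 0.483, 0.531, 0.474]
ft_force: [-7.7, 0.5, 18.0]
grip_width: 0.286
```

The resistance has turned hard at about 21 N net (free-hanging reading −3). I'll find the row size that holds 25 N.

Request:
play_rows(increments="0.0008 0 0 0")

```text
clock: 24.6
position: [0.5761, -0.0317, 0.1538]
ee_rot: [-0.51, 0.483, 0.532, 0.474]
ft_force: [-6.1, 0.7, 10.7]
grip_width: 0.282
```

Request:
play_rows(increments="0.0008 0 0 0")

```text
clock: 24.7
position: [0.5761, -0.0318, 0.1538]
ee_rot: [-0.51, 0.483, 0.532, 0.474]
ft_force: [-5.5, 0.5, 10.3]
grip_width: 0.284
```

Request:
play_rows(increments="0.0014 0.0003 0 0")

```text
clock: 24.8
position: [0.5761, -0.0318, 0.1537]
ee_rot: [-0.51, 0.482, 0.532, 0.475]
ft_force: [-7.2, 0.8, 17.0]
grip_width: 0.278
```

Request:
play_rows(increments="0.0015 0.0003 0 0")

```text
clock: 24.9
position: [0.5761, -0.0318, 0.1537]
ee_rot: [-0.51, 0.482, 0.531, 0.475]
ft_force: [-7.7, 1.1, 17.6]
grip_width: 0.283
```

Request:
play_rows(increments="0.0015 0.0003 0 0")

```text
clock: 25.0
position: [0.5761, -0.0319, 0.1537]
ee_rot: [-0.51, 0.481, 0.531, 0.476]
ft_force: [-7.7, 0.8, 15.6]
grip_width: 0.279
```

Request:
play_rows(increments="0.002 0.0003 0 0; 0.0021 0.0003 0 0")

```text
clock: 25.2
position: [0.5761, -0.032, 0.1537]
ee_rot: [-0.51, 0.48, 0.531, 0.477]
ft_force: [-11.0, 1.8, 23.8]
grip_width: 0.282
```

```bash
python3 pt.py
```

```text
t 25.2 pos [ 0.5761 -0.032   0.1537] yaw 94.82 tilt [-0.0257  0.0169 -0.9995] F [-11.01   1.77  23.84] M [0.22 2.8  0.09] w 0.282 q [-0.58  0.36  0.7   1.71 -0.26  1.19  1.85]
pilot tip [ 0.573  -0.0327  0.0793] need tool [-0.0352  0.0001  0.0005]
```

Request:
play_rows(increments="0.0019 0.001 0 0")

```text
clock: 25.3
position: [0.5757, -0.0321, 0.1537]
ee_rot: [-0.51, 0.48, 0.531, 0.477]
ft_force: [-5.7, 1.3, 16.4]
grip_width: 0.282
```

Request:
play_rows(increments="0.0019 0.001 -0.0002 0")

```text
clock: 25.4
position: [0.5755, -0.0322, 0.1536]
ee_rot: [-0.51, 0.479, 0.531, 0.478]
ft_force: [-6.1, 1.7, 15.7]
grip_width: 0.282
```

```bash
python3 pt.py
```

```text
t 25.4 pos [ 0.5755 -0.0322  0.1536] yaw 94.83 tilt [-0.0218  0.0191 -0.9996] F [-6.05  1.68 15.68] M [0.33 1.44 0.09] w 0.2819 q [-0.58  0.36  0.7   1.71 -0.26  1.19  1.85]
pilot tip [ 0.5726 -0.0327  0.0792] need tool [-0.0353 -0.0004  0.0005]
```

Request:
play_rows(increments="0.0026 0.0009 0 0")

```text
clock: 25.5
position: [0.5756, -0.0322, 0.1535]
ee_rot: [-0.511, 0.478, 0.53, 0.479]
ft_force: [-10.2, 1.2, 27.9]
grip_width: 0.285
```

Request:
play_rows(increments="0.0026 0.0009 0 0")

```text
clock: 25.6
position: [0.5756, -0.0323, 0.1535]
ee_rot: [-0.511, 0.477, 0.53, 0.48]
ft_force: [-10.0, 1.2, 25.7]
grip_width: 0.278
```

Request:
play_rows(increments="0.0026 0.0009 0 0")

```text
clock: 25.7
position: [0.5755, -0.0323, 0.1535]
ee_rot: [-0.512, 0.476, 0.53, 0.481]
ft_force: [-9.8, 1.3, 25.6]
grip_width: 0.28
```

Request:
play_rows(increments="0.0022 0.0009 0 0")

```text
clock: 25.8
position: [0.5753, -0.0324, 0.1536]
ee_rot: [-0.512, 0.475, 0.53, 0.482]
ft_force: [-7.0, 1.4, 18.8]
grip_width: 0.282
```

Request:
play_rows(increments="0.0022 0.0009 0 0")

```text
clock: 25.9
position: [0.5752, -0.0325, 0.1535]
ee_rot: [-0.512, 0.474, 0.529, 0.483]
ft_force: [-7.8, 1.8, 20.1]
grip_width: 0.279
```

Request:
play_rows(increments="0.0022 0.0009 0 0")

```text
clock: 26.0
position: [0.5751, -0.0326, 0.1535]
ee_rot: [-0.513, 0.473, 0.529, 0.483]
ft_force: [-7.1, 0.3, 21.1]
grip_width: 0.282
```

```bash
python3 pt.py
```

```text
t 26.0 pos [ 0.5751 -0.0326  0.1535] yaw 94.86 tilt [-0.0071  0.0264 -0.9996] F [-7.09  0.35 21.08] M [0.18 2.15 0.06] w 0.282 q [-0.58  0.34  0.7   1.73 -0.27  1.17  1.85]
pilot tip [ 0.5733 -0.0325  0.0791] need tool [-0.0354 -0.0002  0.0007]
```

Request:
play_rows(increments="0.0022 0.0008 0 0; 0.0022 0.0008 0 0")

```text
clock: 26.2
position: [0.575, -0.0327, 0.1535]
ee_rot: [-0.513, 0.471, 0.528, 0.485]
ft_force: [-8.7, 2.1, 21.8]
grip_width: 0.284
```

Request:
play_rows(increments="0.0022 0.0007 0 0; 0.0022 0.0007 0 0")

```text
clock: 26.4
position: [0.5748, -0.0328, 0.1535]
ee_rot: [-0.514, 0.47, 0.528, 0.487]
ft_force: [-9.3, 1.3, 22.6]
grip_width: 0.281
```

Request:
play_rows(increments="0.0022 0.0007 0 0; 0.0022 0.0007 0 0")

```text
clock: 26.6
position: [0.5747, -0.0329, 0.1535]
ee_rot: [-0.514, 0.468, 0.528, 0.488]
ft_force: [-9.0, 0.8, 23.2]
grip_width: 0.275
```

```bash
python3 pt.py
```

```text
t 26.6 pos [ 0.5747 -0.0329  0.1535] yaw 94.88 tilt [ 0.0045  0.0333 -0.9994] F [-9.03  0.83 23.18] M [0.06 2.54 0.04] w 0.2748 q [-0.58  0.33  0.7   1.74 -0.27  1.16  1.86]
pilot tip [ 0.5738 -0.0324  0.0791] need tool [-0.0354 -0.0001  0.0007]
```

The push has held at about 22–26 N net for 0.8 s. I'll take a picture now, which also shows how steady the hold is.

Run:
```python
from h import *
st(); s=cam('side'); st(); w=cam('wrist'); st()
cv2.imwrite('pics/pr2.png',np.hstack([cv2.resize(w['img'][150:330,220:420],None,fx=2,fy=2),cv2.resize(s['img'][110:230,270:370],None,fx=3,fy=3,interpolation=2)]))
```

```text
t 26.6 pos [ 0.5747 -0.0329  0.1535] yaw 94.88 tilt [ 0.0045  0.0333 -0.9994] F [-9.03  0.83 23.18] M [0.06 2.54 0.04] w 0.2748 q [-0.58  0.33  0.7   1.74 -0.27  1.16  1.86]
t 26.65 pos [ 0.5746 -0.033   0.1535] yaw 94.87 tilt [ 0.0046  0.0335 -0.9994] F [-9.71  0.79 21.41] M [0.14 2.54 0.1 ] w 0.2805 q [-0.58  0.33  0.7   1.74 -0.27  1.16  1.86]
t 26.7 pos [ 0.5747 -0.0329  0.1535] yaw 94.87 tilt [ 0.0045  0.0334 -0.9994] F [-8.27  0.81 22.82] M [0.09 2.54 0.08] w 0.2824 q [-0.58  0.33  0.7   1.74 -0.27  1.16  1.86]
```

View pics/pr2.png

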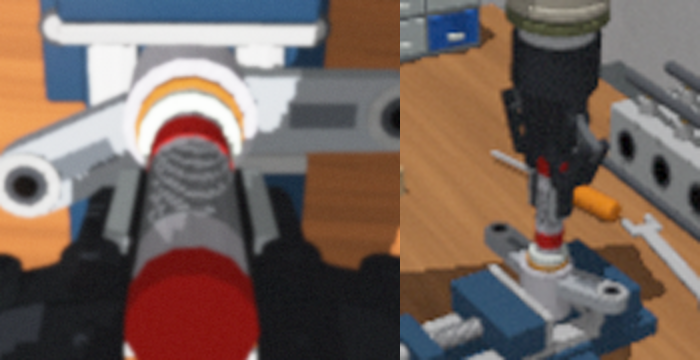

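While a picture is taken the arm holds its target and the force stays steady at about 25 N net. I'll use that for a clean, undisturbed hold.

Run:
```python
from h import *
f=[]
for i in range(14):
    camera('side'); f.append(get_obs()["ft_force"][2])
print(np.round(f,1),np.mean(f)); st()
```

```text
[21.8 22.3 21.9 23.  21.4 22.9 22.2 21.9 22.3 22.4 22.3 22.3 23.1 22.3] 22.29236330180527
t 27.4 pos [ 0.5746 -0.033   0.1535] yaw 94.87 tilt [ 0.0043  0.0333 -0.9994] F [-8.97  1.1  22.34] M [0.14 2.59 0.11] w 0.2795 q [-0.58  0.33  0.7   1.74 -0.27  1.16  1.86]
```

That held 25.0 N net, ±1 N, for 0.7 s. I'm unloading and withdrawing straight up.

Request:
play_rows(increments="0 0 0 0; -0.001 0 0 0; -0.002 0 0 0; -0.003 0 0.0001 0")

```text
clock: 27.8
position: [0.5736, -0.0332, 0.1589]
ee_rot: [-0.513, 0.469, 0.528, 0.487]
ft_force: [0.4, -0.6, -2.2]
grip_width: 0.283
```

```bash
python3 pt.py
```

```text
t 27.8 pos [ 0.5736 -0.0332  0.1589] yaw 94.86 tilt [ 0.0022  0.0331 -0.9994] F [ 0.44 -0.56 -2.19] M [-0.09  0.1   0.  ] w 0.2831 q [-0.58  0.33  0.7   1.73 -0.26  1.17  1.85]
pilot tip [ 0.5725 -0.0327  0.0845] need tool [-0.03   -0.0014  0.0008]
```

Request:
play_rows(increments="-0.005 0 0.0002 0; -0.006 0 0.0002 0; -0.008 0 0.0003 0; -0.01 0 0 0; -0.02 0 0 0; -0.025 -0.01 0 0; -0.02 -0.012 0 0; 0 -0.01 0 0; 0 0 0 0; 0 0 0 0")

```text
clock: 28.8
position: [0.6072, -0.0334, 0.2639]
ee_rot: [-0.515, 0.468, 0.526, 0.489]
ft_force: [-0.2, -0.0, -3.8]
grip_width: 0.28
```

Run:
```python
from h import *
import pickle
st(); w=cam('wrist'); s=cam('side'); pickle.dump(w,open('home.pkl','wb')); pickle.dump(s,open('homes.pkl','wb'))
cv2.imwrite('pics/home.png',np.hstack([cv2.resize(w['img'][80:260,220:420],None,fx=2,fy=2),cv2.resize(s['img'][140:230,270:370],None,fx=4,fy=4,interpolation=2)[:, :]]))
hsv=cv2.cvtColor(w['img'],cv2.COLOR_BGR2HSV); m=cv2.inRange(hsv,(10,100,60),(25,255,255))
uv=proj(w,[.573,-.033,.097])[0]; print(uv); print(circ(w,uv,.097,m,.02,30))
print(rel([.39,.3018,.25]))
```

```text
t 28.8 pos [ 0.6072 -0.0334  0.2639] yaw 94.86 tilt [ 0.0089  0.0332 -0.9994] F [-0.2  -0.04 -3.8 ] M [-0.11  0.06  0.06] w 0.2803 q [-0.57  0.32  0.73  1.51 -0.25  1.38  1.83]
[314.24894014 146.72894175]
(array([ 0.57265893, -0.0328846 ]), np.float64(0.01868510975853084), np.float64(0.0003325277436813047), np.float64(0.9801980198019802))
[0.0229 0.1878 0.3515]
```

View pics/home.png

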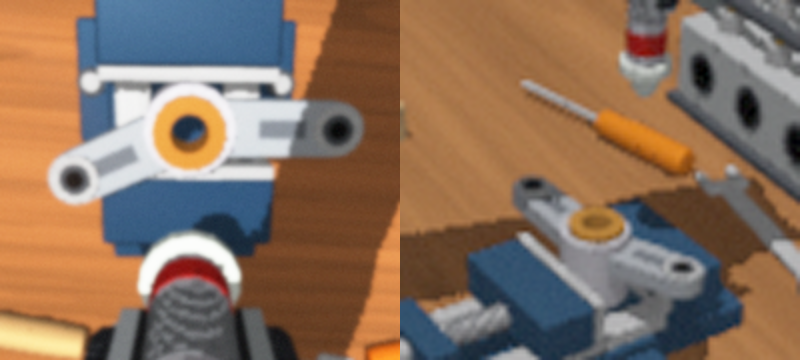

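The shoulder sits flush and concentric on the boss: wrist crop ring centred at (189,130), side crop (597,222). The driver now goes back to the rack.

Request:
play_rows(increments="0 0.018 0.034 0; 0 0.018 0.034 0; 0 0.018 0.034 0; 0 0.018 0.034 0; 0 0.018 0.034 0; 0 0.018 0.034 0; 0 0.018 0.034 0; 0 0.018 0.034 0; 0 0.018 0.03 0; 0 0.01 0.02 0; 0 0 0 0; 0 0 0 0")

```text
clock: 30.1
position: [0.3936, 0.2794, 0.2678]
ee_rot: [-0.513, 0.471, 0.527, 0.487]
ft_force: [0.3, -0.4, -3.1]
grip_width: 0.284
```

```bash
python3 - <<'E'
from h import *
import pickle
st(); w=cam('wrist'); pickle.dump(w,open('ret1.pkl','wb')); cv2.imwrite('pics/ret1.png',w['img'])
print(proj(w,[.3894,.3007,.034]), rel([.39,.3018,.25]))
E
python3 disc.py ret1.pkl 222
```

```text
t 30.1 pos [0.3936 0.2794 0.2678] yaw 94.74 tilt [ 0.0018  0.0298 -0.9996] F [ 0.31 -0.38 -3.11] M [-0.14 -0.03 -0.03] w 0.2839 q [-1.12 -0.03  0.42  1.81 -0.01  1.34  0.95]
[[327.13975953 164.2929514 ]] [0.0184 0.0018 0.0221]
disc tool y,z [1.95e-03 3.00e-05] res 0.0006744500324391868
free r [0.00016 0.00067 0.01967]
```

View pics/ret1.png

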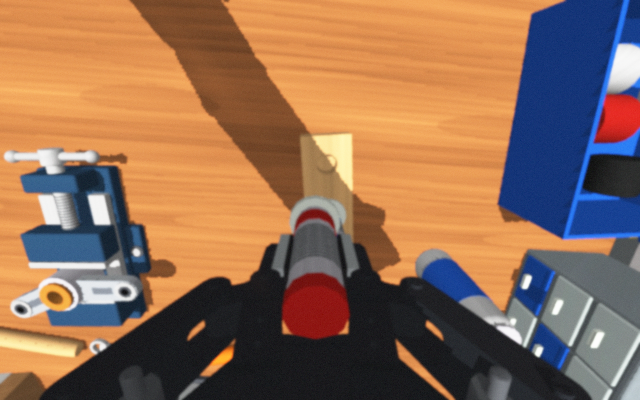

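The rack's empty hole is at (327,163), matching the prediction of (327,164), and the driver's disc is at (318,213). I'll line up above the hole.

```bash
cat > rt.py <<'E'
from h import *
F=np.array([.3893,.3007,.034]); st(); T=pose()
p=T[:3,:3]@np.array([.0744,.002,-.0017])+T[:3,3]
print("pilot tip",p.round(4),"need tool",(T[:3,:3].T@(F-p)).round(4))
E
python3 rt.py; python3 -c "
from h import *
import pickle
w=pickle.load(open('ret1.pkl','rb')); print(onz(w,[(327,163)],.034))"
```

```text
t 30.15 pos [0.3936 0.2794 0.2678] yaw 94.72 tilt [ 0.0015  0.03   -0.9995] F [-0.32  0.29 -2.74] M [-0.01  0.09  0.02] w 0.2822 q [-1.12 -0.03  0.42  1.81 -0.01  1.34  0.95]
pilot tip [0.3919 0.2798 0.1933] need tool [0.1599 0.0015 0.0163]
[[0.38769242 0.30035232 0.034     ]]
```

Request:
play_rows(increments="0.01 0.001 0.008 0; 0.02 0 0.008 0; 0.025 0 0 0; 0.025 0 0 0; 0.02 0 0 0; 0.01 0 0 0; 0 0 0 0; 0 0 0 0")

```text
clock: 30.95
position: [0.3943, 0.2955, 0.1512]
ee_rot: [-0.511, 0.474, 0.524, 0.49]
ft_force: [0.3, -0.5, -2.7]
grip_width: 0.285
```

```bash
python3 rt.py
python3 - <<'E'
from h import *
import pickle
w=cam('wrist'); pickle.dump(w,open('ret2.pkl','wb')); s=cam('side');sc=cam('scene')
cv2.imwrite('pics/ret2.png',np.hstack([cv2.resize(w['img'][130:330,220:420],None,fx=1.8,fy=1.8),cv2.resize(s['img'][110:210,190:290],None,fx=3.6,fy=3.6,interpolation=2)]))
E
```

```text
t 30.95 pos [0.3943 0.2955 0.1512] yaw 94.09 tilt [ 0.0022  0.0289 -0.9996] F [ 0.35 -0.51 -2.7 ] M [-0.04 -0.05 -0.01] w 0.285 q [-1.11  0.09  0.41  1.95 -0.07  1.09  0.97]
pilot tip [0.3926 0.2958 0.0768] need tool [0.0429 0.0032 0.0039]
```

View pics/ret2.png

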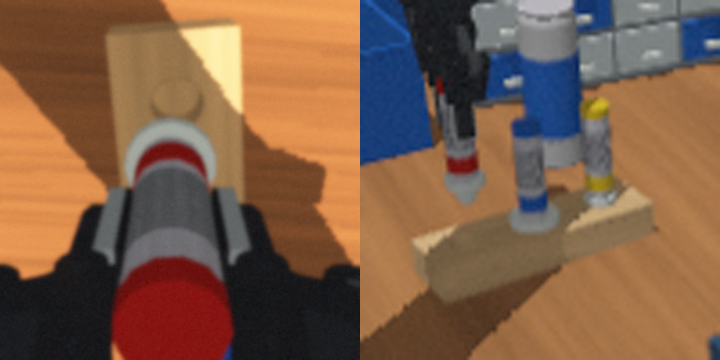

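Request:
play_rows(increments="0.01 0.003 0.003 0; 0.012 0 0 0; 0.01 0 0 0; 0 0 0 0; 0 0 0 0")

```text
clock: 31.6
position: [0.3914, 0.3007, 0.1181]
ee_rot: [-0.511, 0.472, 0.524, 0.491]
ft_force: [-0.4, -0.5, -3.6]
grip_width: 0.281
```

```bash
python3 rt.py
python3 - <<'E'
from h import *
import pickle
w=cam('wrist'); s=cam('side')
cv2.imwrite('pics/ret3.png',np.hstack([cv2.resize(w['img'][130:330,220:420],None,fx=1.8,fy=1.8),cv2.resize(s['img'][110:210,190:290],None,fx=3.6,fy=3.6,interpolation=2)]))
E
```

```text
t 31.6 pos [0.3914 0.3007 0.1181] yaw 94.16 tilt [ 0.0042  0.0319 -0.9995] F [-0.35 -0.5  -3.58] M [-0.06 -0.06 -0.02] w 0.2807 q [-1.11  0.14  0.41  1.99 -0.09  1.01  0.98]
pilot tip [0.3898 0.3013 0.0437] need tool [ 0.0096  0.0006 -0.0008]
```

View pics/ret3.png

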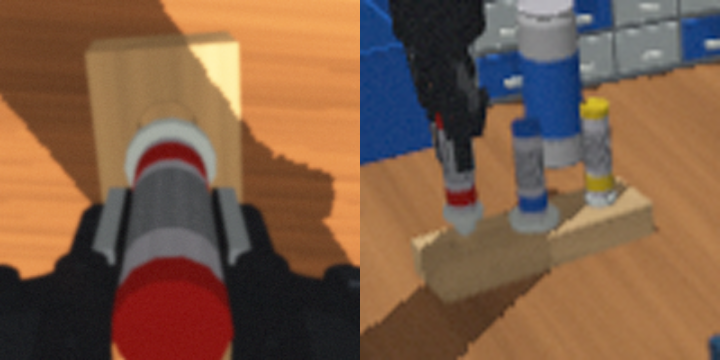

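Aligned; the pilot tip is about 10 mm above the hole. I'm lowering it slowly.

Request:
play_rows(increments="0.005 0.0005 -0.001 0; 0.005 0 0 0; 0.005 0 0 0; 0 0 0 0")

```text
clock: 32.1
position: [0.3914, 0.3004, 0.1027]
ee_rot: [-0.511, 0.472, 0.524, 0.491]
ft_force: [-0.8, -0.3, -3.3]
grip_width: 0.276
```

```bash
python3 rt.py
```

```text
t 32.1 pos [0.3914 0.3004 0.1027] yaw 94.14 tilt [ 0.0052  0.0334 -0.9994] F [-0.77 -0.27 -3.27] M [-0.06 -0.01 -0.  ] w 0.2759 q [-1.11  0.16  0.41  2.   -0.1   0.97  0.99]
pilot tip [0.3899 0.3011 0.0283] need tool [-0.0057  0.0006 -0.0001]
```

Request:
play_rows(increments="0.003 0 0 0; 0.003 0 0 0; 0.003 0 0 0")

```text
clock: 32.4
position: [0.3917, 0.301, 0.0934]
ee_rot: [-0.511, 0.471, 0.524, 0.492]
ft_force: [0.8, -0.5, -2.5]
grip_width: 0.28
```

Request:
play_rows(increments="0.0015 0 0 0; 0.001 0 0 0; 0 0 0 0")

```text
clock: 32.7
position: [0.3919, 0.3011, 0.0908]
ee_rot: [-0.511, 0.471, 0.524, 0.492]
ft_force: [-0.7, -0.9, -1.0]
grip_width: 0.282
```

```bash
python3 rt.py
```

```text
t 32.7 pos [0.3919 0.3011 0.0908] yaw 94.14 tilt [ 0.0057  0.0338 -0.9994] F [-0.66 -0.89 -1.02] M [-0.23  0.29 -0.01] w 0.2818 q [-1.11  0.17  0.41  2.01 -0.11  0.95  1.  ]
pilot tip [0.3904 0.3017 0.0164] need tool [-0.0176  0.001  -0.0004]
```

It is just touching the rack at the original height. I'm opening and lifting off.

Request:
play_rows(increments="0 0 0 0; 0 0 0 0; 0 0 0 0; 0 0 0 0; 0 0 0 0", hand=-0.2, squeeze=20)

```text
clock: 33.2
position: [0.3928, 0.302, 0.0918]
ee_rot: [-0.511, 0.47, 0.524, 0.493]
ft_force: [-0.1, 0.4, -0.5]
grip_width: 0.601
```

```bash
python3 rt.py
python3 - <<'E'
from h import *
w=cam('wrist'); cv2.imwrite('pics/rls.png',w['img'])
E
```

```text
t 33.2 pos [0.3928 0.302  0.0918] yaw 94.15 tilt [ 0.0077  0.036  -0.9993] F [-0.13  0.43 -0.45] M [-0.03  0.06 -0.02] w 0.6008 q [-1.11  0.17  0.41  2.01 -0.11  0.95  1.  ]
pilot tip [0.3915 0.3028 0.0174] need tool [-0.0167  0.0022 -0.0014]
```

View pics/rls.png

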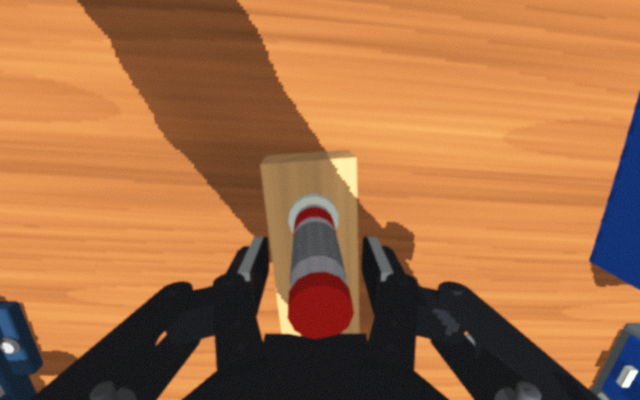

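The driver stands free between the open pads (cap (320,305), disc (314,215)). I'm lifting clear.

Request:
play_rows(increments="-0.01 0 0.0004 0; -0.02 0 0.0007 0; -0.025 0 0.001 0; -0.03 0 0.001 0; -0.03 0 0.001 0; -0.03 -0.01 0 0; -0.01 -0.02 0 0; 0 -0.02 0 0; 0 0 0 0; 0 0 0 0")

```text
clock: 34.25
position: [0.4423, 0.3032, 0.261]
ee_rot: [-0.511, 0.469, 0.524, 0.494]
ft_force: [-0.6, 0.4, -0.5]
grip_width: 0.6
```

Run:
```python
from h import *
import pickle
st(); w=cam('wrist'); s=cam('side'); sc=cam('scene')
pickle.dump((w,s,sc),open('fin.pkl','wb'))
cv2.imwrite('pics/fin_w.png',w['img']); cv2.imwrite('pics/fin_s.png',np.hstack([cv2.resize(s['img'][110:340,190:450],None,fx=1.5,fy=1.5),cv2.resize(sc['img'][120:290,160:410],None,fx=1.6,fy=2.03)]))
hsv=cv2.cvtColor(w['img'],cv2.COLOR_BGR2HSV)
m=cv2.inRange(hsv,(0,150,60),(6,255,255))|cv2.inRange(hsv,(174,150,60),(180,255,255))
uv=proj(w,[.3893,.2999,.134])[0]; print(uv, circ(w,uv,.134,m,.013,40))
```

```text
t 34.25 pos [0.4423 0.3032 0.261 ] yaw 94.12 tilt [ 0.0109  0.0385 -0.9992] F [-0.65  0.42 -0.46] M [-0.06  0.02  0.02] w 0.5998 q [-1.09  0.09  0.45  1.71 -0.07  1.31  1.02]
[311.65797082 131.98472598] (array([0.39213125, 0.30096198]), np.float64(0.012352410634521516), np.float64(0.0002758305055380063), np.float64(0.9090909090909091))
```

View pics/fin_w.png

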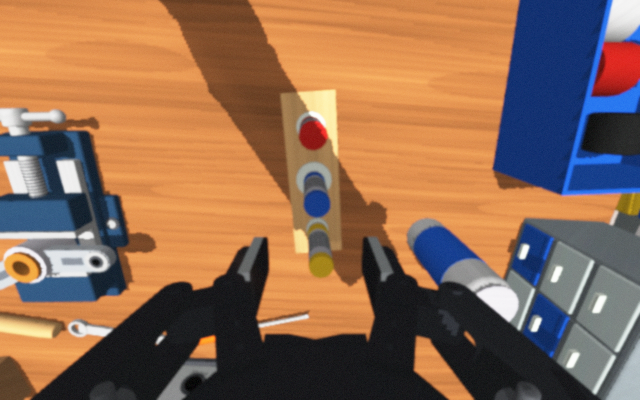

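View pics/fin_s.png

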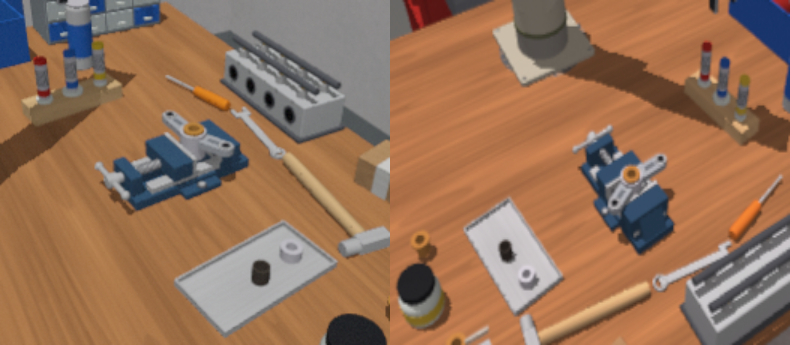

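The wrist, side and scene views agree. The red driver stands upright in its own hole beside blue and yellow, the bush is flush on the boss, the worn sleeve and spacer haven't moved, and the robot touches nothing. I'm handing in.

```bash
python3 -c "
from h import *
print(workorder.hand_in()); st()"
```

```text
the job is handed in; nothing more can be done
None
the job is handed in; nothing more can be done
```

The bush is pressed fully home and seated, the red driver is back in its own hole, and the job was handed in at about 34 s of the 72 s allowed.

- **Starting the bush:** I took the tray bush, the nearest to the base of the three look-alikes, and started it about 12 mm into the bore by hand. I then let go, and the pictures showed it standing upright.
- **Pressing home:** Resistance along the stroke read about 10 N, then turned hard at the height expected for home.
- **Seating push:** I held about 25 N for about 1.6 s. The readings, net of the driver's weight, were 22 to 26 N. Over the last 0.7 s they were steady at 25 ± 1 N.
- **Peak load:** The highest load I read was about 31 N while finding the right push. I only read the force at the end of each 0.1 s row, so a brief peak in between would not show.
- **Last checks:** The pictures show the shoulder flush and centred on the boss, and the red driver upright in its hole. The other drivers, worn sleeve and spacer were where they began. The force reading at the end was near zero.

**Deviations:**
- The tool leaned up to about 2.8° during the moves, and I could only partly correct it.
- A sideways force of about 9 N went along with the seating push, so the total load was about 27 N.
- The driver's cap measured about 3 mm from its starting spot, within the hole's slack and the camera's accuracy.

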